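Return the point-of-care instruments to their charging cradles

ROBOT

A 6-joint arm with a two-finger parallel gripper is mounted at the origin on a cart in front of the work surface, level with it; the furniture and walls round the work are solid. World frame = base frame: x ahead of the robot, y to its left, z up, the work surface at z = 0. Lengths are in m, angles in rad, forces in N, time in s.
With the tool pointing down it reaches from about 0.325 to 0.9 m from the base axis. Payload 3.5 kg.
Tool frame: the origin (TCP) lies on the centre line of the jaws, within the pads' length; the fingertips stand 14 mm ahead of it and the grasp point (between the pads) lies 5 mm behind it; z points along the fingers, y is the direction in which the jaws open and shut (so a half turn about z gives the same grasp; the last joint's range is limited). The gripper opens to 85 mm and grips with 20 to 120 N. Pads are 22 mm wide; open, the fingers measure 114 mm over their backs; the gripper's body (76 mm by 85 mm) begins 54 mm behind the grasp point. The pads swing forward as they close: fully open they stand 13 mm farther back than shut.
Start: joints at [-1.315, 0.276, -0.026, 1.268, 0, 1.467], TCP at [0.219, -0.585, 0.245] pointing down, gripper open.
Joint ranges: [-3.12, 3.12], [-0.85, 1.88], [-1.08, 1.24], [-1.95, 2.15], [-1.57, 1.53], [-3.14, 3.14]. Speed limits (rad/s): [2.57, 2.57, 3.14, 3.14, 3.14, 3.14].

INTERFACE

Orientations are given as a unit quaternion [x, y, z, w].
In Python, from station import env gives the robot as it stands. The module is installed in compiled form; this text tells all that it offers.
- The arm moves only by the tool play_rows, never from a script. Its arguments are lists of equal length, an entry for each row: "jaw": the opening, from 0 (shut) to 1 (fully open); "slide": the shift along the tool's x, y, z in mm, a list of three; "rotation": the turn, a rotation vector about the tool's x, y, z in rad, a list of three. A call has 1 to 20 rows; each row shifts and turns the commanded pose from where the row before left it, along the tool's axes as they then stand; what a row does not reach is not made up. A row lasts 1/10 s, in which the tool goes at most 50 mm and 8.59 degrees, less where a joint would pass 70% of its speed; a pose out of reach is approached as far as the arm can. A call with a gripper value outside its range is refused whole. The fingers move at their own pace and stop on an object; "squeeze" is the grip in N (left out, the last holds). Time passes only in rows, so rows that do not move let the fingers close. It gives the time, the measured TCP pose, the force and the opening at its end, in the units of the state.
- env.read_state(): the state, without advancing time (a new reading comes with each control period).
- env.camera(name): name is "scene" or "top"; returns a dict with "color" (420x560x3 uint8, red, green, blue), "range_z" (420x560 float32, m along the optical axis (not along the pixel's ray), 0 where there is no reading), "K" (3x3 intrinsics, pixels), "dist" ([k1, k2, p1, p2, k3] as OpenCV has them; the pictures are not rectified), "position" and "attitude" of the camera in the world. Camera axes: x right, y up, looking along -z (the intrinsics and any distortion apply to the point x, -y, -z); pixel columns grow to the right and rows downward; lengths in m; the calibration is good to about 2 mm. A picture is of the moment at which its call begins.
- env.sign_off(): hands the job in, once; it reports no verdict.
The state is a dict: "clock": time; "joint_positions": joint angles; "joint_vel": joint speeds; "joint_efforts": joint torques, N m; "tcp_pos": TCP position; "orientation": TCP orientation; "contact_force": force on the tool from outside, world axes, zero at the start; "wrist_torque": the same for the moment, N m; "finger_gap": finger opening in m.
Only numpy, scipy, OpenCV 4.12 (cv2) and the standard library are available. Lean on these libraries where they do the work, as an engineer would, in place of code of your own. Each camera call takes 0.05 s, during which the arm holds its last target.

TASK

The clinic is over: put the glucose meter, the pulse oximeter, the timer and the thermometer back to charge, each seated flat, all the way down, in the cradle made for it, the thermometer with its probe through the slot in the end wall. Lift and set each one down without dropping it, let go of them all, and do not disturb the red-lidded specimen cup or the blue-capped strip vial.

Things in the scene. Friction and masses are not known exactly. Their poses are not given: they have to be found in the camera images.
- meter_centre (a point): blood glucose meter: white hand-held instrument with rounded ends, a grey screen and a blue button on top, lying flat, screen up; 93 mm long (x) x 52 mm wide (y) x 20 mm high, 60 g. The point is its centre, 9.5 mm above its underside; x along its length, z up. Grasp it across its 52 mm width. It may go into its cradle either way round.
- oximeter_centre (a point): fingertip pulse oximeter: small clip with a white upper shell with a black display, and a blue lower shell; 58 mm long (x) x 32 mm wide (y) x 31 mm high, 50 g. The point is its centre, 15.5 mm above its underside; x along its length, z up. Grasp it across its 32 mm width. It may go into its cradle either way round.
- timer_centre (a point): clip timer: flat whitish box with a screen, one red and two grey buttons, lying screen up; 58 mm (x) x 66 mm (y), body 15 mm high (17 mm over the buttons), 50 g. The point is the centre of the body, 7.5 mm above its underside; y along its longer side, z up. Grasp it across its 58 mm width. It may go into its cradle either way round.
- thermometer_centre (a point): digital thermometer lying flat: a flat white body 86 mm long (y) x 20 mm wide (x) x 10 mm high and, from the body's -y end, a round grey probe 9 mm thick that reaches 38 mm farther; 12 g. The point is the centre of the flat body (not of the whole length), 5 mm above its underside; y along its length pointing away from the probe, z up. Grasp the flat body across its 20 mm width.
- meter_dock_pocket (a point): the glucose meter's cradle: low white cradle, fixed; outside 74 x 115 mm (x by y), pocket 64 x 105 mm with black pad bearing a grey line drawing of it (6 mm play a side), walls 5 mm thick, 7 mm above pad, 14 above worktop, absent for 52 mm mid-way along both long sides (finger room). Point: centre of pad top, 7 mm above worktop; y along pocket, z up.
- oximeter_dock_pocket (a point): the oximeter's cradle, the smallest: low white cradle, fixed; outside 54 x 80 mm (x by y), pocket 44 x 70 mm with black pad bearing a grey line drawing of it (6 mm play a side), walls 5 mm thick, 7 mm above pad, 14 above worktop, absent for 44 mm mid-way along both long sides (finger room). Point: centre of pad top, 7 mm above worktop; y along pocket, z up.
- timer_dock_pocket (a point): the timer's cradle, the nearly square one: low white cradle, fixed; outside 80 x 88 mm (x by y), pocket 70 x 78 mm with black pad bearing a grey line drawing of it (6 mm play a side), walls 5 mm thick, 7 mm above pad, 14 above worktop, absent for 44 mm mid-way along both long sides (finger room). Point: centre of pad top, 7 mm above worktop; y along pocket, z up.
- thermometer_dock_pocket (a point): the thermometer's cradle, the long narrow one: low white cradle, fixed; outside 42 x 108 mm (x by y), pocket 32 x 98 mm with black pad bearing a grey line drawing of it (6 mm play a side), walls 5 mm thick, 7 mm above pad, 14 above worktop, absent for 52 mm mid-way along both long sides (finger room). Point: centre of pad top, 7 mm above worktop; y along pocket, z up. The -y end wall has a 16 mm slot for the probe: the thermometer's y must point along this y.
- specimen_cup: bystander, to be left alone: clear specimen cup with a red screw lid, 62 mm across x 72 mm high, standing behind the cradles; origin at the centre of its underside
- strip_vial_b: bystander, to be left alone: white test-strip vial with a blue cap, 42 mm across x 104 mm high, standing behind the white centrifuge, whose open lid reaches 240 mm above the worktop; origin at the centre of its underside

How it is judged:
At the end, for the whole second after the job is handed in: Each instrument in its cradle: centre within 12 mm of the pocket's, underside on the pad (3 mm), level within 0.09 rad, along the pocket within 0.3 rad (timer: any way it lies flat; thermometer: probe to the slot), released, at rest; cup and vial moved less than 25 mm (horizontal distance between meter_centre and meter_dock_pocket below 0.012 m and z of meter_centre in the frame of meter_dock_pocket between 0.0055 and 0.0125 m and angle between each of meter_centre, oximeter_centre, timer_centre, thermometer_centre's own z axis and vertical below 0.09 rad and linear speed of each of glucose_meter, oximeter, lab_timer, thermometer below 0.02 m/s and contact force between the fingers and glucose_meter below 0.05 N and angle between the x axis of meter_centre and the y axis of meter_dock_pocket, either way round below 0.3 rad and horizontal distance between oximeter_centre and oximeter_dock_pocket below 0.012 m and z of oximeter_centre in the frame of oximeter_dock_pocket between 0.0115 and 0.0185 m and contact force between the fingers and oximeter below 0.05 N and angle between the x axis of oximeter_centre and the y axis of oximeter_dock_pocket, either way round below 0.3 rad and horizontal distance between timer_centre and timer_dock_pocket below 0.012 m and z of timer_centre in the frame of timer_dock_pocket between 0.0035 and 0.0105 m and contact force between the fingers and lab_timer below 0.05 N and horizontal distance between thermometer_centre and thermometer_dock_pocket below 0.012 m and z of thermometer_centre in the frame of thermometer_dock_pocket between 0.001 and 0.008 m and contact force between the fingers and thermometer below 0.05 N and angle between the y axis of thermometer_centre and the y axis of thermometer_dock_pocket, either way round below 0.3 rad and y of thermometer in the frame of thermometer_dock_pocket below -0.003 m and distance of each of specimen_cup, strip_vial_b from where it was at the start of the episode below 0.025 m); the robot touches nothing.
It fails at once if an instrument is dropped, thrown or knocked away (faster than 0.6 m/s with no finger on it, as after a fall of 2 cm) ((linear speed of glucose_meter above 0.6 m/s and contact force between the fingers and glucose_meter below 0.02 N) or (linear speed of oximeter above 0.6 m/s and contact force between the fingers and oximeter below 0.02 N) or (linear speed of lab_timer above 0.6 m/s and contact force between the fingers and lab_timer below 0.02 N) or (linear speed of thermometer above 0.6 m/s and contact force between the fingers and thermometer below 0.02 N)).
It fails at once if the specimen cup is moved more than 25 mm or tipped over (distance of specimen_cup from where it was at the start of the episode above 0.025 m or angle between specimen_cup's own z axis and vertical above 0.4 rad).
It fails at once if the strip vial is moved more than 25 mm or tipped over (distance of strip_vial_b from where it was at the start of the episode above 0.025 m or angle between strip_vial_b's own z axis and vertical above 0.4 rad).
It also fails if it takes over 96 s, if anything falls off the work surface, if the arm or the gripper's body presses on something with over 40 N, if the wrist force passes 120 N, or if a joint passes its speed limit or range.

## Working session

There is one attempt and no reset: what is moved stays moved. The work goes in short steps, Python scripts to look and compute and a tool call to move; the robot and the scene stay as the last step left them, time stands still between calls to the robot, and variables do not carry over. Pictures are saved under pics/ and viewed, and the job is handed in when it is done.

Besides the shell and the picture viewer there is one more tool, called after ">>>" by a JSON object that holds its "fn" and its "kwargs". play_rows: Moves the arm, as the interface text tells. Its arguments: {"type":"object","properties":{"jaw":{"type":"array","items":{"type":"number"}},"slide":{"type":"array","items":{"type":"array","items":{"type":"number"}}},"rotation":{"type":"array","items":{"type":"array","items":{"type":"number"}}},"squeeze":{"type":"number"}},"required":["jaw","slide","rotation"]}

```bash
mkdir -p pics
cat > h.py <<'E'
from station import env
import numpy as np, cv2
from scipy.spatial.transform import Rotation as R
np.set_printoptions(precision=4,suppress=True)
def cam(n):
    return env.camera(n)
def att(c):
    a=np.array(c["attitude"]); return a if a.shape==(3,3) else R.from_quat(a).as_matrix()
def pix(c,u,v,z=None,r=2):
    """pixel->world; z: world plane height, else depth"""
    K=np.array(c["K"],float);d=np.array(c["dist"],float)
    p=cv2.undistortPoints(np.array([[[u,v]]],float),K,d)[0,0]
    ray=np.array([p[0],-p[1],-1.]);A=att(c);o=np.array(c["position"]);w=A@ray
    if z is None:
        t=c["range_z"][int(round(v))-r:int(round(v))+r+1,int(round(u))-r:int(round(u))+r+1];t=t[t>0]
        return o+w*np.median(t)
    return o+w*(z-o[2])/w[2]
def proj(c,P):
    A=att(c);q=(np.asarray(P)-np.array(c["position"]))@A
    q=q*[1,-1,-1]
    return cv2.projectPoints(q.reshape(-1,1,3),np.zeros(3),np.zeros(3),np.array(c["K"],float),np.array(c["dist"],float))[0][:,0]
def save(im,name): cv2.imwrite("pics/"+name,im[:,:,::-1])
def crop(c,u0,v0,u1,v1,s,name):
    save(cv2.resize(c["color"][v0:v1,u0:u1],None,fx=s,fy=s,interpolation=cv2.INTER_CUBIC),name)
E
python3 - <<'E'
from h import *
for n in("scene","top"):
    c=cam(n);save(c["color"],n+"0.png");print(n,c["K"],c["dist"],c["position"],c["attitude"])
print(env.read_state())
E
```

```text
scene [[411.6082   0.     284.7315]
 [  0.     411.6082 214.1915]
 [  0.       0.       1.    ]] [-0.1145  0.      0.      0.      0.    ] [0.1179 0.8047 0.632 ] [-0.1169  0.4643  0.849  -0.2234]
top [[444.1861   0.     275.3335]
 [  0.     444.1861 216.2367]
 [  0.       0.       1.    ]] [-0.0458  0.      0.      0.      0.    ] [0.4363 0.0231 0.9959] [ 0.0441 -0.0496 -0.6947  0.7162]
{'clock': 0.1, 'joint_positions': array([-1.3154,  0.2771, -0.0277,  1.268 ,  0.    ,  1.4674]), 'joint_vel': array([ 0.0014, -0.0025,  0.003 ,  0.0003,  0.0006,  0.0019]), 'joint_efforts': array([  0.0011, -44.6708,  29.6129,   0.0085,  -0.0001,   0.    ]), 'tcp_pos': array([ 0.2193, -0.5845,  0.2443]), 'orientation': array([ 0.984 ,  0.1784, -0.0001, -0.001 ]), 'contact_force': array([ 0.083 ,  0.1708, -0.217 ]), 'wrist_torque': array([-0.0445, -0.027 ,  0.0025]), 'finger_gap': 0.08506872446990223}
```

```bash
sleep 1
```

```text
(no output)
```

View pics/scene0.png

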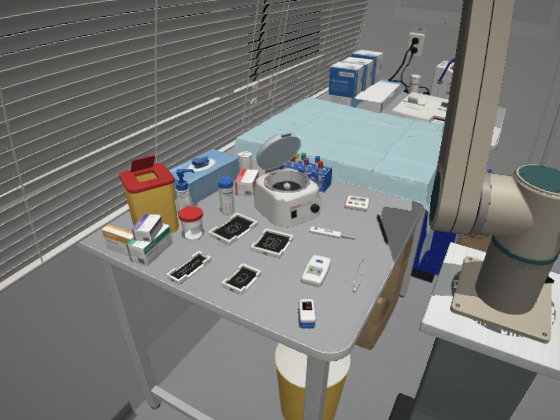

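View pics/top0.png

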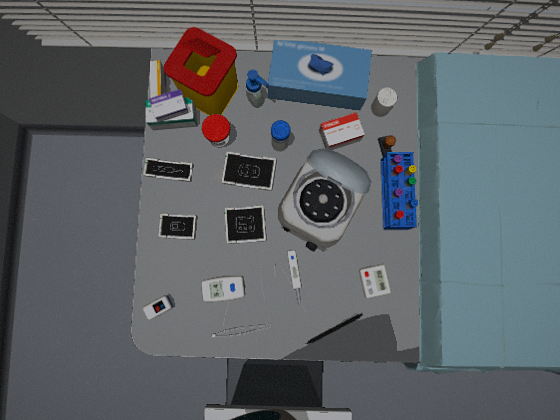

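The top view shows all instruments in front (oximeter 157,306; meter 222,289; thermometer 295,275; timer 374,282). The cradles are at left: meter 249,171; timer 245,224; oximeter 178,226; thermometer 168,169. I'll enlarge next.

Run:
```python
from h import *
c=cam("top")
crop(c,130,140,290,260,5,"a.png")
crop(c,130,250,290,350,5,"b.png")
crop(c,270,240,410,340,5,"d.png")
```

```text
(no output)
```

View pics/a.png

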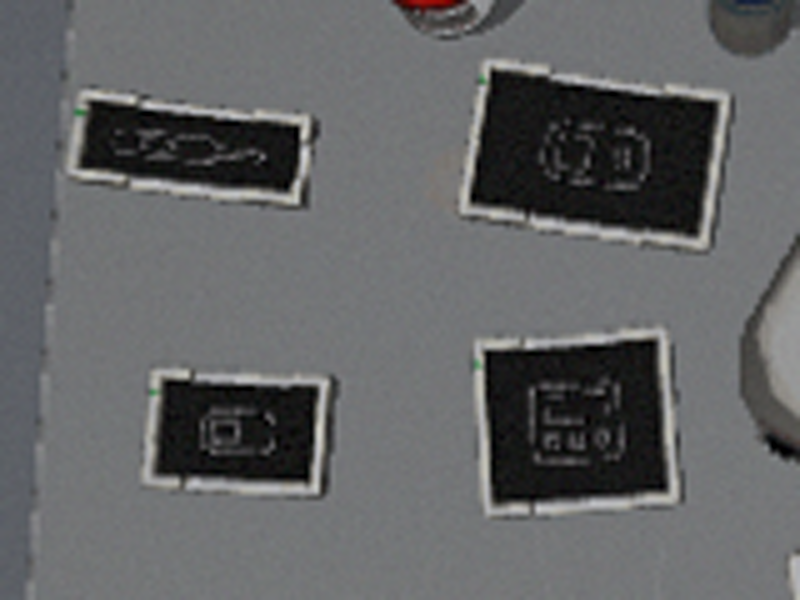

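View pics/b.png

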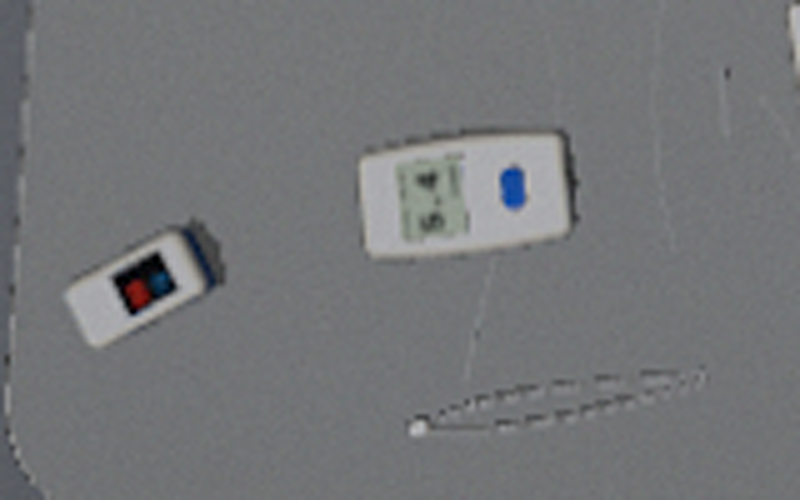

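View pics/d.png

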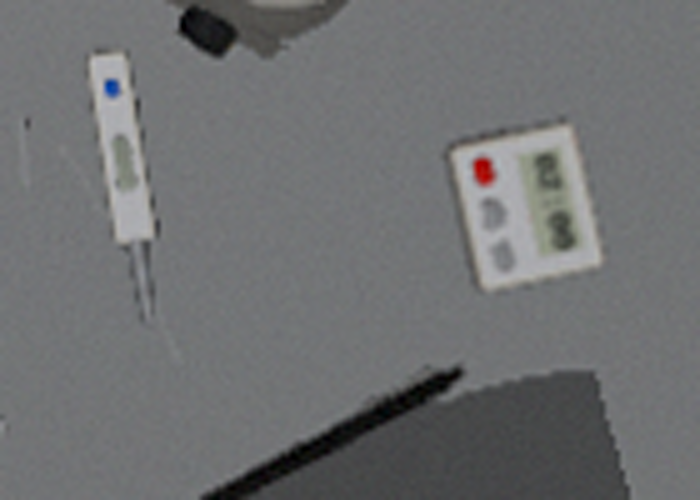

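```bash
cat > m.py <<'E'
from h import *
c=cam("top")
S={ # name: origin, corners, z, axis pair (long dir from pts)
"dth":((130,140),[(80,90),(314,117),(301,206),(67,180)],.014),
"dme":((130,140),[(487,60),(732,93),(708,248),(460,214)],.014),
"dox":((130,140),[(150,369),(333,376),(323,496),(142,486)],.014),
"dti":((130,140),[(474,341),(664,327),(682,500),(489,517)],.014),
"me":((130,250),[(360,153),(565,130),(576,237),(368,260)],.018),
"ox":((130,250),[(64,295),(180,227),(211,289),(97,349)],.029),
"ti":((270,240),[(450,148),(573,122),(605,265),(485,292)],.015),
"th":((270,240),[(90,54),(127,52),(156,239),(117,243)],.010),
}
for n,(o,p,z) in S.items():
    w=np.array([pix(c,o[0]+(u+.5)/5-.5,o[1]+(v+.5)/5-.5,z) for u,v in p])
    e1=(w[1]-w[0]+w[2]-w[3])/2;e2=(w[3]-w[0]+w[2]-w[1])/2
    print(n,w.mean(0)[:2]*1000,"right edge %.1f @%.1f"%(np.hypot(*e1[:2])*1000,np.degrees(np.arctan2(e1[1],e1[0]))),"down edge %.1f @%.1f"%(np.hypot(*e2[:2])*1000,np.degrees(np.arctan2(e2[1],e2[0]))))
    u,v=proj(c,[[*w.mean(0)[:2],z]])[0]
    print("   depth z %.4f"%pix(c,u,v)[2])
for u,v in((165,260),(250,260),(330,300),(200,200)): print(pix(c,u,v))
E
python3 m.py
```

```text
dth [667.1268 264.1814] right edge 107.4 @-94.9 down edge 41.8 @175.5
   depth z 0.0062
dme [670.3387  80.0939] right edge 112.7 @-96.1 down edge 72.4 @173.0
   depth z 0.0060
dox [538.8595 235.2936] right edge 81.3 @-90.9 down edge 53.1 @179.0
   depth z 0.0060
dti [548.3765  84.1315] right edge 85.4 @-83.6 down edge 78.5 @-172.4
   depth z 0.0067
me [404.5861 126.2893] right edge 90.3 @-81.9 down edge 46.3 @-172.4
   depth z 0.0188
ox [360.0776 264.5564] right edge 55.8 @-59.0 down edge 28.4 @-147.6
   depth z 0.0309
ti [ 430.7393 -206.4542] right edge 55.3 @-76.4 down edge 63.9 @-166.4
   depth z 0.0142
th [451.9394 -27.5795] right edge 16.8 @-83.8 down edge 83.4 @-170.1
   depth z 0.0103
[ 0.463   0.2608 -0.0002]
[ 0.469   0.0709 -0.001 ]
[ 0.3859 -0.1094 -0.0007]
[ 0.6012  0.1895 -0.0006]
```

Run:
```python
from h import *
c=cam("top")
# height map on 1cm world grid
vs,us=np.mgrid[60:360:1,130:420:1]
P=np.array([pix(c,u,v,r=0) for u,v in zip(us.ravel(),vs.ravel()) if c["range_z"][v,u]>0])
np.save("P.npy",P)
print("cols y=+340..-300 step 20 ; rows x")
print("      "+" ".join("%4d"%y for y in range(320,-320,-20)))
for x in range(860,300,-20):
    r=[]
    for y in range(320,-320,-20):
        m=(abs(P[:,0]*1000-x)<10)&(abs(P[:,1]*1000-y)<10)
        r.append("%4d"%(P[m,2].max()*1000) if m.any() else "   .")
    print("%4d: "%x+" ".join(r))
s=cam("scene"); crop(s,90,190,310,310,3.6,"s1.png")
crop(c,140,150,200,185,13,"th.png")
```

```text
cols y=+340..-300 step 20 ; rows x
       320  300  280  260  240  220  200  180  160  140  120  100   80   60   40   20    0  -20  -40  -60  -80 -100 -120 -140 -160 -180 -200 -220 -240 -260 -280 -300
 860:    2   65   63    2  163  163  158    .  163  163  162   35  136  134   78   78   78   78   80   79   78   80   79   79   78   79    4   70    .    4    5    9
 840:    2   63   63  158  165  163  162  161  164  163  164   75  135  134  129   80   79   80   79   80   79   80   79   78   79   79   72   71   71    3    4   10
 820:   56   62   88   89  162  163  164  163  163  164  153    4   94  132  129    4    5    3    3    3    5    3    3   77   79   76   70   72   70    6    4    9
 800:   57   88   92   90   91  158  163  164  163  163    3    4    3    3    3    4    6    4    2    3    5    3   48   52   51    2    4    4    5    3    5   12
 780:   55   57   90   90   90   88   55  161  164   77    3    4    3    4    4    .    1    4    4    3   49   51   51   50   50    3    4    3    3    4    5   15
 760:   52   58   90   85   49    2    4   75   76   76   74    4    
[... 3048 characters left out ...]
4   17   18   18   16    3    4    9
 380:    3    3   32   34   33    2    2   14   21   23   20   19   17    3    4    5    4    4   10    5    3    4    5    5    4    3    4    4    3    4    4    8
 360:    3   33   36   35   33    4    3    2    2    4    5    4    3    4    3    4    4    4    4    3    4    6    4    5   10    9    3    3    3    3    3    8
 340:    3   25   34   33    4    3    4    3    4    3    4    4    4    4    5    5    3    3    4    4    4    4    9   10   12    4    4    4    4    3    4    4
 320:    3    4    4    3    3    3    5    4    3   11   13   10   10    8   10    6    4    2    2    4    8   12   11   10    3    4    4    3    3    3    4    5
```

View pics/s1.png

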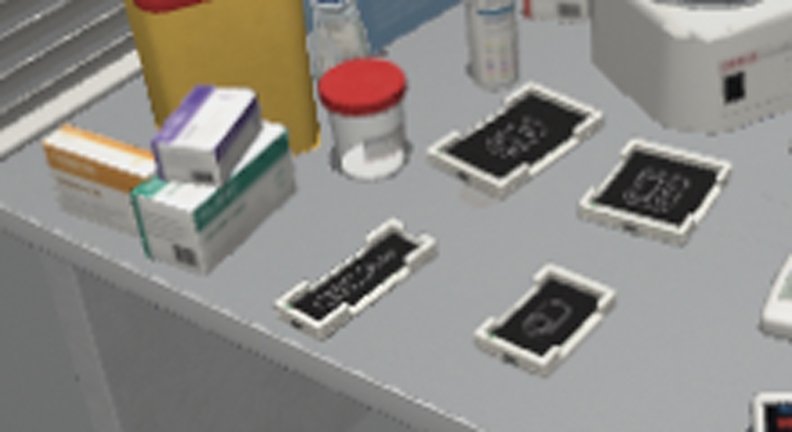

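View pics/th.png

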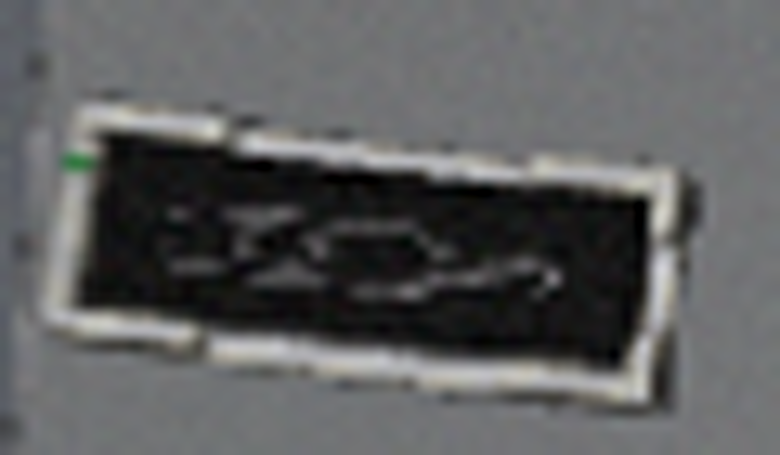

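```bash
cat > go.py <<'E'
from h import *
import sys
def go(x,y,z,jaw,rows=None):
    s=env.read_state();p=np.array(s["tcp_pos"])*1000;Rm=R.from_quat(s["orientation"]).as_matrix()
    # desired: tool y at angle jaw (mod 360 as given), z down
    a=np.radians(jaw);ty=np.array([np.cos(a),np.sin(a),0]);tz=np.array([0,0,-1.]);tx=np.cross(ty,tz)
    D=np.stack([tx,ty,tz],1)
    rv=R.from_matrix(Rm.T@D).as_rotvec()
    d=D.T@(np.array([x,y,z])-p)
    print("t %.1f"%s["clock"],"tcp",p,"jaw ang %.1f"%np.degrees(np.arctan2(Rm[1,1],Rm[0,1])),"gap %.1f"%(s["finger_gap"]*1000),"F",np.array(s["contact_force"]))
    print(" rot",rv,"(deg %.1f)"%np.degrees(np.linalg.norm(rv))," slide",d,"|d| %.0f"%np.linalg.norm(d))
go(*map(float,sys.argv[1:5]))
E
python3 go.py 431 -206 120 -76.4
```

```text
t 0.3 tcp [ 219.4104 -584.9578  244.9043] jaw ang -69.4 gap 85.3 F [ 0.6156 -0.049  -1.1269]
 rot [-0.0008 -0.0001  0.1214] (deg 7.0)  slide [ 294.7658 -318.5786  124.9043] |d| 452
```

>>> {"fn": "play_rows", "kwargs": {"jaw": [1,1,1,1,1,1,1,1,1,1,1,1,1,1,1,1], "slide": [[0,0,0],[19.6,-21.2,8.3],[19.6,-21.2,8.3],[19.6,-21.2,8.3],[19.6,-21.2,8.3],[19.6,-21.2,8.3],[19.6,-21.2,8.3],[19.6,-21.2,8.3],[19.6,-21.2,8.3],[19.6,-21.2,8.3],[19.6,-21.2,8.3],[19.6,-21.2,8.3],[19.6,-21.2,8.3],[19.6,-21.2,8.3],[19.6,-21.2,8.3],[19.6,-21.2,8.3]], "rotation": [[0,0,0.121],[0,0,0],[0,0,0],[0,0,0],[0,0,0],[0,0,0],[0,0,0],[0,0,0],[0,0,0],[0,0,0],[0,0,0],[0,0,0],[0,0,0],[0,0,0],[0,0,0],[0,0,0]]}}

```text
clock: 1.9
tcp_pos: [0.4308, -0.2059, 0.1207]
orientation: [0.993, 0.119, 0.0, 0.0]
contact_force: [0.1, 0.1, 0.2]
finger_gap: 0.0855
```

>>> {"fn": "play_rows", "kwargs": {"jaw": [0.85,0.85], "slide": [[0,0,0],[0,0,0]], "rotation": [[0,0,0],[0,0,0]]}}

```text
clock: 2.1
tcp_pos: [0.4303, -0.2065, 0.1207]
orientation: [0.993, 0.119, -0.0, 0.0]
contact_force: [0.0, -0.1, -0.6]
finger_gap: 0.0727
```

```bash
python3 go.py 431 -206 40 -76.4
python3 - <<'E'
from h import *
c=cam("top");crop(c,300,220,460,340,5,"e.png")
c=cam("scene");crop(c,300,150,460,270,5,"f.png")
E
```

```text
t 2.1 tcp [ 430.2604 -206.4878  120.7041] jaw ang -76.3 gap 72.7 F [ 0.0294 -0.1353 -0.6072]
 rot [0.     0.0006 0.002 ] (deg 0.1)  slide [ 0.8336 -0.3002 80.7041] |d| 81
```

View pics/e.png

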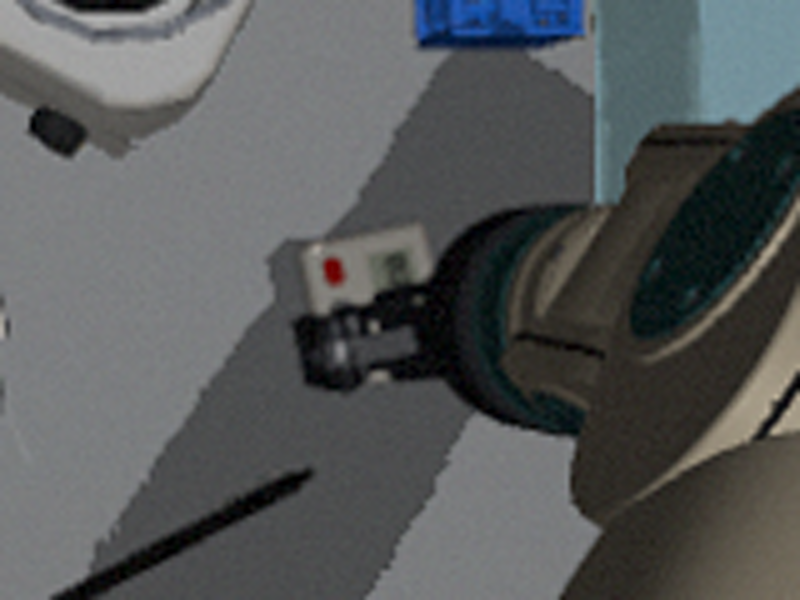

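View pics/f.png

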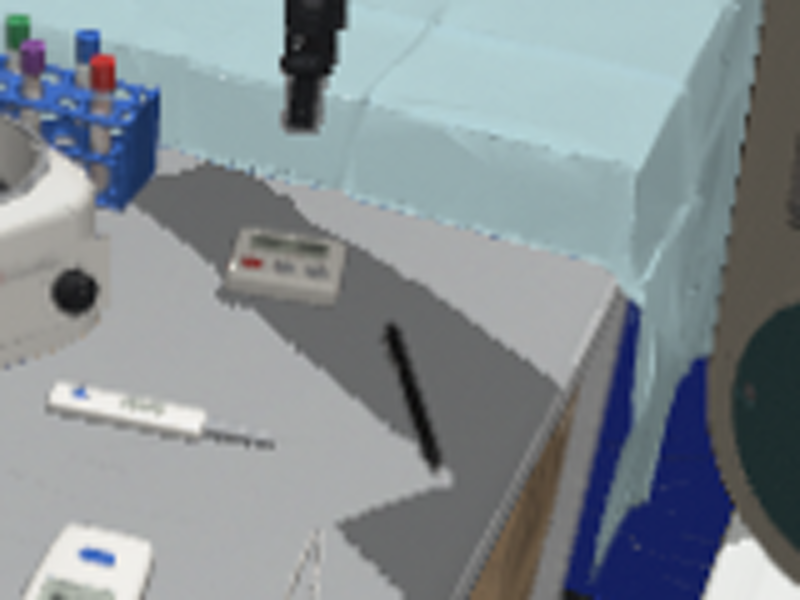

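>>> {"fn": "play_rows", "kwargs": {"jaw": [0.85,0.85,0.85,0.85,0.85,0.85], "slide": [[0,0,20],[0,0,20],[0,0,20],[0,0,16],[0,0,12],[0,0,4]], "rotation": [[0,0,0],[0,0,0],[0,0,0],[0,0,0],[0,0,0],[0,0,0]]}}

```text
clock: 2.8
tcp_pos: [0.4295, -0.2073, 0.0279]
orientation: [0.993, 0.118, -0.001, -0.0]
contact_force: [-0.7, -0.2, 1.3]
finger_gap: 0.0727
```

>>> {"fn": "play_rows", "kwargs": {"jaw": [0.85,0.85,0.85], "slide": [[0,0,3],[0,0,3],[0,0,0]], "rotation": [[0,0,0],[0,0,0],[0,0,0]]}}

```text
clock: 3.1
tcp_pos: [0.4306, -0.2072, 0.0231]
orientation: [0.993, 0.119, 0.0, 0.0]
contact_force: [0.3, 0.2, 0.5]
finger_gap: 0.073
```

Run:
```python
from h import *
c=cam("scene");crop(c,330,180,390,225,13,"g.png")
P=np.load("P.npy");m=P[:,1]<-.32;print(m.sum(),np.percentile(P[m,2],[5,50,95]) if m.any() else 0)
```

```text
0 0
```

View pics/g.png

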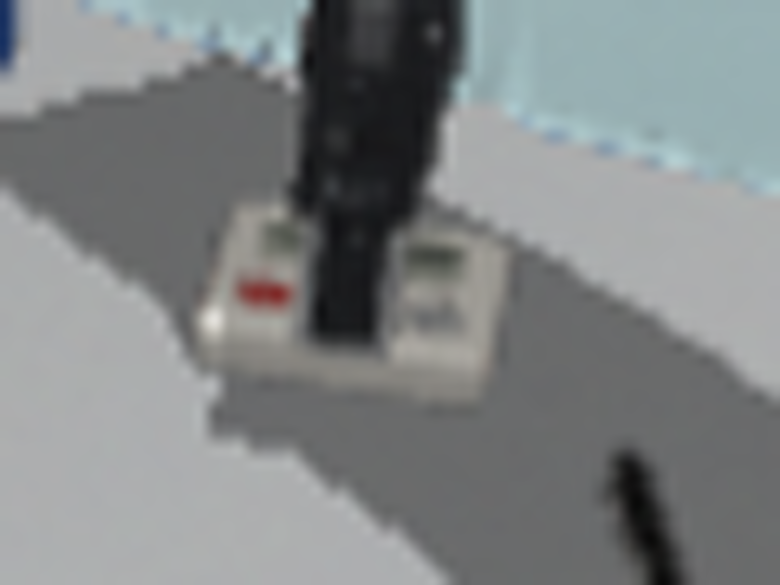

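The near fingertip ends at about (350,345) in the crop, above the timer's top front edge, so there is room to go lower.

>>> {"fn": "play_rows", "kwargs": {"jaw": [0.85,0.85,0.85,0.85,0.85], "slide": [[0,0,3],[0,0,3],[0,0,3],[0,0,2],[0,0,0]], "rotation": [[0,0,0],[0,0,0],[0,0,0],[0,0,0],[0,0,0]]}}

```text
clock: 3.65
tcp_pos: [0.4299, -0.2066, 0.0114]
orientation: [0.993, 0.119, -0.0, -0.0]
contact_force: [-0.2, 1.1, -0.2]
finger_gap: 0.0725
```

Run:
```python
from h import *
c=cam("scene");crop(c,330,180,390,225,13,"g2.png")
print(env.read_state()["contact_force"])
```

```text
[ 0.054  -1.242  -0.2422]
```

View pics/g2.png

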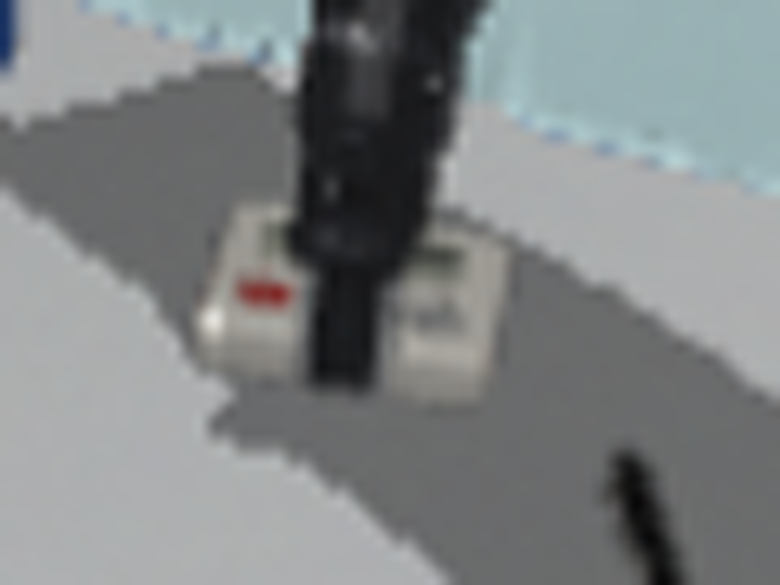

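>>> {"fn": "play_rows", "kwargs": {"jaw": [0.75,0.65,0.6,0.6,0.6,0.6], "slide": [[0,0,0],[0,0,-1],[0,0,0],[0,0,0],[0,0,0],[0,0,0]], "rotation": [[0,0,0],[0,0,0],[0,0,0],[0,0,0],[0,0,0],[0,0,0]], "squeeze": 30}}

```text
clock: 4.3
tcp_pos: [0.4301, -0.2068, 0.0127]
orientation: [0.993, 0.119, -0.0, -0.0]
contact_force: [-0.5, 0.5, -1.5]
finger_gap: 0.0569
```

>>> {"fn": "play_rows", "kwargs": {"jaw": [0.5,0.5,0.5], "slide": [[0,0,0],[0,0,0],[0,0,0]], "rotation": [[0,0,0],[0,0,0],[0,0,0]]}}

```text
clock: 4.6
tcp_pos: [0.4302, -0.2069, 0.0128]
orientation: [0.993, 0.119, -0.0, -0.0]
contact_force: [-0.1, 0.1, -0.1]
finger_gap: 0.0569
```

>>> {"fn": "play_rows", "kwargs": {"jaw": [0.5,0.5,0.5,0.5,0.5,0.5,0.5,0.5,0.5,0.5,0.5,0.5,0.5,0.5,0.5,0.5,0.5], "slide": [[0,0,-4],[0,0,-8],[0,0,-15],[0,0,-20],[0,0,-25],[0,0,-25],[0,0,-20],[0,0,0],[0,0,0],[0,0,0],[0,0,0],[0,0,0],[0,0,0],[0,0,0],[0,0,0],[0,0,0],[0,0,0]], "rotation": [[0,0,0],[0,0,0],[0,0,0],[0,0,0],[0,0,0],[0,0,0],[0,0,0],[0,0,-0.1455],[0,0,-0.1455],[0,0,-0.1455],[0,0,-0.1455],[0,0,-0.1455],[0,0,-0.1455],[0,0,-0.1455],[0,0,-0.1455],[0,0,-0.1455],[0,0,-0.1455]]}}

```text
clock: 6.3
tcp_pos: [0.4303, -0.2069, 0.1305]
orientation: [0.66, 0.751, 0.0, 0.0]
contact_force: [0.4, -0.2, -0.8]
finger_gap: 0.0572
```

```bash
python3 go.py 430 84 130 7
python3 - <<'E'
from h import *
c=cam("scene");save(c["color"],"g3.png")
E
```

```text
t 6.3 tcp [ 430.3179 -206.9109  130.5173] jaw ang 7.3 gap 57.2 F [ 0.3515 -0.1895 -0.7816]
 rot [0.0005 0.0004 0.0058] (deg 0.3)  slide [288.7812  35.1376   0.5173] |d| 291
```

View pics/g3.png

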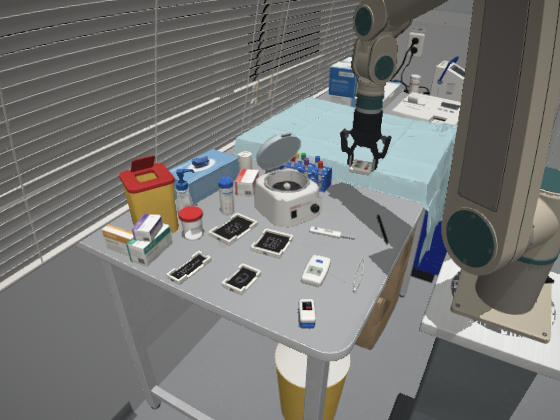

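>>> {"fn": "play_rows", "kwargs": {"jaw": [0.5,0.5,0.5,0.5,0.5,0.5,0.5,0.5,0.5,0.5,0.5,0.5,0.5,0.5,0.5,0.5,0.5], "slide": [[28.9,3.5,0],[28.9,3.5,0],[28.9,3.5,0],[28.9,3.5,0],[28.9,3.5,0],[28.9,3.5,0],[28.9,3.5,0],[28.9,3.5,0],[28.9,3.5,0],[28.9,3.5,0],[-2.4,19.5,4],[-2.4,19.5,10],[-2.4,19.5,10],[-2.4,19.5,10],[-2.4,19.5,10],[-2.4,19.5,6],[0,0,0]], "rotation": [[0,0,0],[0,0,0],[0,0,0],[0,0,0],[0,0,0],[0,0,0],[0,0,0],[0,0,0],[0,0,0],[0,0,0],[0,0,0],[0,0,0],[0,0,0],[0,0,0],[0,0,0],[0,0,0],[0,0,0]]}}

```text
clock: 8.05
tcp_pos: [0.5502, 0.0841, 0.0798]
orientation: [0.664, 0.748, 0.001, 0.001]
contact_force: [-0.3, -0.7, -1.0]
finger_gap: 0.0571
```

```bash
python3 go.py 548.4 84.1 20.2 7
python3 - <<'E'
from h import *
c=cam("scene");crop(c,210,190,310,265,8,"g4.png")
c=cam("top");crop(c,200,160,300,235,8,"g5.png")
E
```

```text
t 8.1 tcp [550.222   84.0687  79.8328] jaw ang 6.8 gap 57.1 F [-0.2764 -0.678  -0.9707]
 rot [ 0.002   0.0002 -0.0027] (deg 0.2)  slide [ 0.2531 -1.8046 59.6328] |d| 60
```

View pics/g4.png

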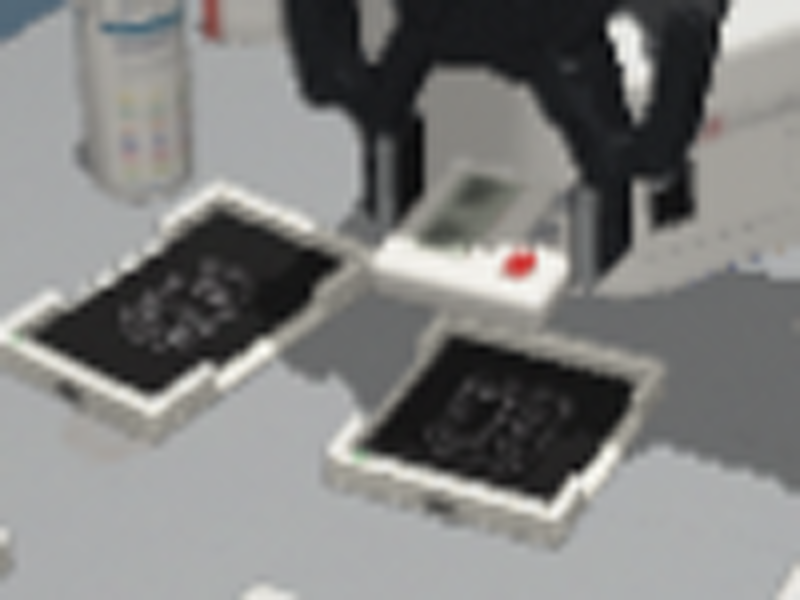

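View pics/g5.png

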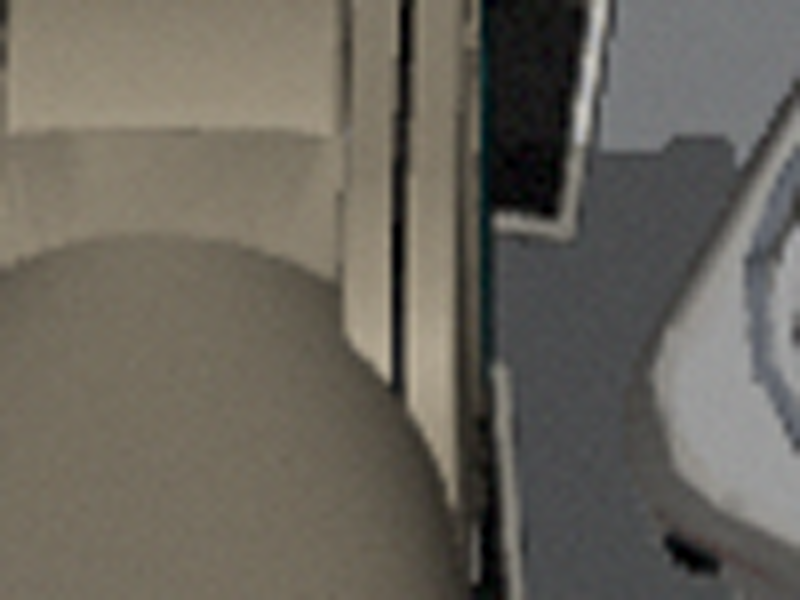

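>>> {"fn": "play_rows", "kwargs": {"jaw": [0.5,0.5,0.5,0.5,0.5,0.5,0.5], "slide": [[0.2,-1.8,8],[0,0,15],[0,0,15],[0,0,8],[0,0,5],[0,0,3],[0,0,3]], "rotation": [[0,0,0],[0,0,0],[0,0,0],[0,0,0],[0,0,0],[0,0,0],[0,0,0]]}}

```text
clock: 8.85
tcp_pos: [0.5462, 0.0842, 0.0231]
orientation: [0.663, 0.749, 0.0, 0.0]
contact_force: [0.0, 0.1, -0.1]
finger_gap: 0.057
```

```bash
python3 go.py 548.4 84.1 20 7
python3 - <<'E'
from h import *
c=cam("scene");crop(c,230,200,310,260,10,"g6.png")
E
python3 go.py 548.4 84.1 20 7
```

```text
t 8.8 tcp [546.202   84.1972  23.0864] jaw ang 7.0 gap 57.0 F [ 0.0379  0.1203 -0.078 ]
 rot [ 0.0008  0.0001 -0.0002] (deg 0.0)  slide [-0.3644  2.1698  3.0864] |d| 4
t 8.9 tcp [545.983   84.1323  22.6718] jaw ang 7.0 gap 57.1 F [-0.7967 -0.3329 -1.0924]
 rot [ 0.0003  0.0001 -0.0003] (deg 0.0)  slide [-0.3266  2.395   2.6718] |d| 4
```

View pics/g6.png

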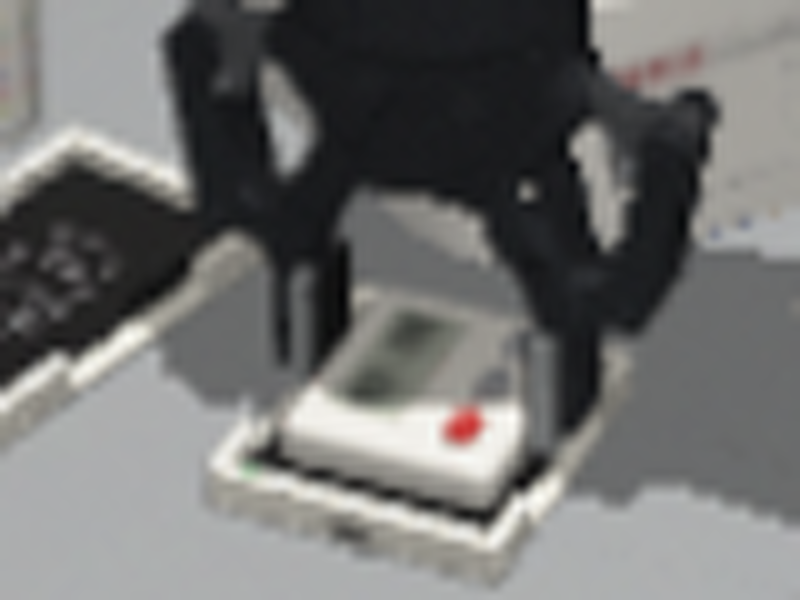

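>>> {"fn": "play_rows", "kwargs": {"jaw": [0.5,0.5,0.5,0.5], "slide": [[0,2,1],[0,0,1.5],[0,0,0],[0,0,0]], "rotation": [[0,0,0],[0,0,0],[0,0,0],[0,0,0]]}}

```text
clock: 9.3
tcp_pos: [0.548, 0.0844, 0.0204]
orientation: [0.663, 0.749, 0.0, 0.0]
contact_force: [-0.7, 0.8, -0.7]
finger_gap: 0.0571
```

>>> {"fn": "play_rows", "kwargs": {"jaw": [0.5,0.5,0.5], "slide": [[0,0,1],[0,0,0],[0,0,0]], "rotation": [[0,0,0],[0,0,0],[0,0,0]]}}

```text
clock: 9.6
tcp_pos: [0.5481, 0.0844, 0.0195]
orientation: [0.663, 0.749, 0.0, 0.0]
contact_force: [0.1, -0.2, 0.9]
finger_gap: 0.0571
```

```bash
python3 go.py 548.4 84.1 20 7
```

```text
t 9.6 tcp [548.1267  84.4018  19.5437] jaw ang 7.0 gap 57.1 F [ 0.092  -0.1981  0.8732]
 rot [ 0.0004  0.     -0.0002] (deg 0.0)  slide [-0.3329  0.2345 -0.4563] |d| 1
```

Near contact; release gradually and rise.

>>> {"fn": "play_rows", "kwargs": {"jaw": [0.7,0.75,0.82,0.85,0.85,0.85,0.85,0.85,0.85,0.85], "slide": [[0,0,0.5],[0,0,0],[0,0,0],[0,0,0],[0,0,-5],[0,0,-10],[0,0,-20],[0,0,-30],[0,0,-35],[0,0,0]], "rotation": [[0,0,0],[0,0,0],[0,0,0],[0,0,0],[0,0,0],[0,0,0],[0,0,0],[0,0,0],[0,0,0],[0,0,0]]}}

```text
clock: 10.6
tcp_pos: [0.5525, 0.0846, 0.1251]
orientation: [0.663, 0.749, 0.004, 0.004]
contact_force: [1.0, -0.1, 1.0]
finger_gap: 0.0728
```

```bash
python3 go.py 404.6 126.3 120 8
python3 - <<'E'
from h import *
c=cam("scene");crop(c,230,200,310,260,10,"g7.png")
E
```

```text
t 10.6 tcp [552.5272  84.5875 125.129 ] jaw ang 7.0 gap 72.8 F [ 0.9502 -0.0542  0.9532]
 rot [ 0.0113  0.0011 -0.0176] (deg 1.2)  slide [  61.894  -140.6824    5.129 ] |d| 154
```

View pics/g7.png

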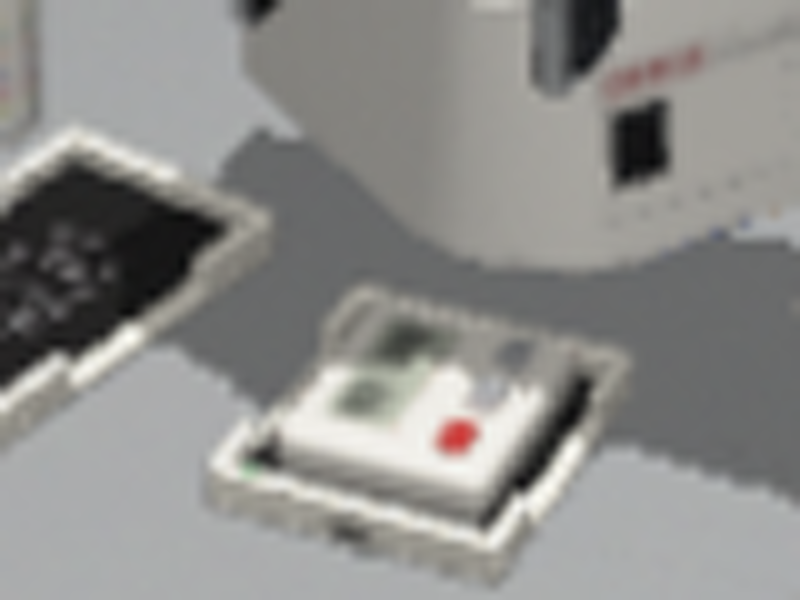

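The timer sits flat in its cradle. Next is the meter.

>>> {"fn": "play_rows", "kwargs": {"jaw": [0.85,0.85,0.85,0.85,0.85,0.85,0.85,0.85,0.85,0.85], "slide": [[0,0,0],[8.5,-20,0],[8.5,-20,0],[8.5,-20,0],[8.5,-20,5],[8.5,-20,15],[8.5,-20,20],[8.5,-17,20],[0,0,15],[0,0,0]], "rotation": [[0,0,-0.0176],[0,0,0],[0,0,0],[0,0,0],[0,0,0],[0,0,0],[0,0,0],[0,0,0],[0,0,0],[0,0,0]]}}

```text
clock: 11.65
tcp_pos: [0.3996, 0.1238, 0.0409]
orientation: [0.656, 0.755, -0.003, -0.003]
contact_force: [-0.2, -0.3, 0.1]
finger_gap: 0.0724
```

```bash
python3 go.py 404.6 126.3 15 8
python3 - <<'E'
from h import *
c=cam("scene");crop(c,285,230,365,290,10,"h1.png")
E
```

```text
t 11.7 tcp [399.5951 123.8176  40.8937] jaw ang 8.1 gap 72.4 F [-0.216  -0.3326  0.0648]
 rot [-0.0078  0.0001  0.001 ] (deg 0.4)  slide [ 1.7617  5.3017 25.8937] |d| 26
```

View pics/h1.png

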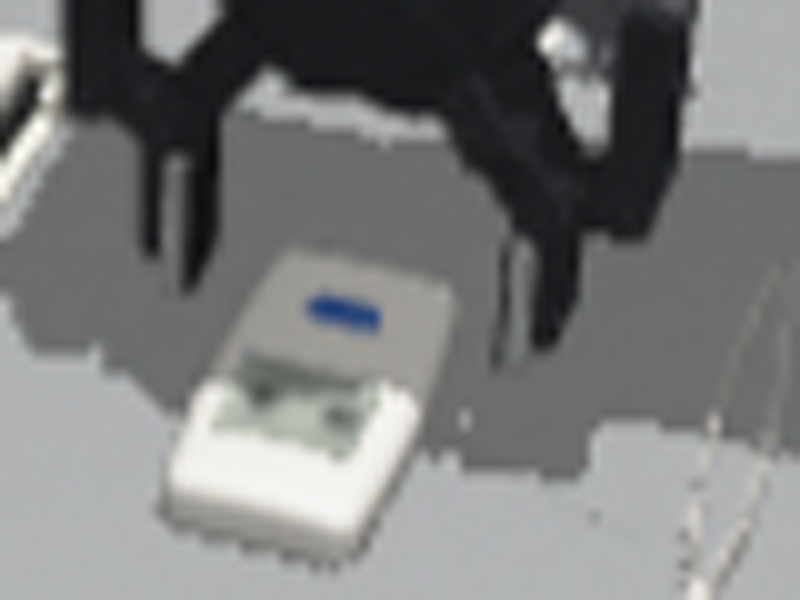

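>>> {"fn": "play_rows", "kwargs": {"jaw": [0.85,0.85,0.85,0.85,0.85,0.85], "slide": [[1,2,0],[0,0,0],[0,0,10],[0,0,7],[0,0,5],[0,0,0]], "rotation": [[0,0,0],[0,0,0],[0,0,0],[0,0,0],[0,0,0],[0,0,0]]}}

```text
clock: 12.3
tcp_pos: [0.4047, 0.1253, 0.0208]
orientation: [0.656, 0.755, -0.001, -0.001]
contact_force: [-0.4, -0.4, -1.2]
finger_gap: 0.073
```

```bash
python3 go.py 404.6 126.3 14 8
```

```text
t 12.3 tcp [404.7238 125.3047  20.7876] jaw ang 8.0 gap 73.0 F [-0.3794 -0.3648 -1.2274]
 rot [-0.0023  0.     -0.0001] (deg 0.1)  slide [1.0029 0.016  6.7876] |d| 7
```

>>> {"fn": "play_rows", "kwargs": {"jaw": [0.85,0.85,0.85,0.75,0.65,0.5,0.45,0.45,0.45,0.45], "slide": [[1,0,3],[0,0,3],[0,0,0],[0,0,0],[0,0,0],[0,0,0],[0,0,0],[0,0,0],[0,0,0],[0,0,0]], "rotation": [[0,0,0],[0,0,0],[0,0,0],[0,0,0],[0,0,0],[0,0,0],[0,0,0],[0,0,0],[0,0,0],[0,0,0]]}}

```text
clock: 13.3
tcp_pos: [0.4059, 0.1265, 0.0164]
orientation: [0.656, 0.755, 0.0, 0.0]
contact_force: [-1.4, -0.1, 5.7]
finger_gap: 0.0497
```

```bash
python3 go.py 404.6 126.3 14 8
python3 - <<'E'
from h import *
c=cam("scene");crop(c,285,230,365,290,10,"h2.png")
E
```

```text
t 13.3 tcp [405.9476 126.5403  16.3898] jaw ang 8.0 gap 49.7 F [-1.3786 -0.1498  5.6781]
 rot [0.0005 0.     0.0001] (deg 0.0)  slide [-0.0505 -1.3679  2.3898] |d| 3
```

View pics/h2.png

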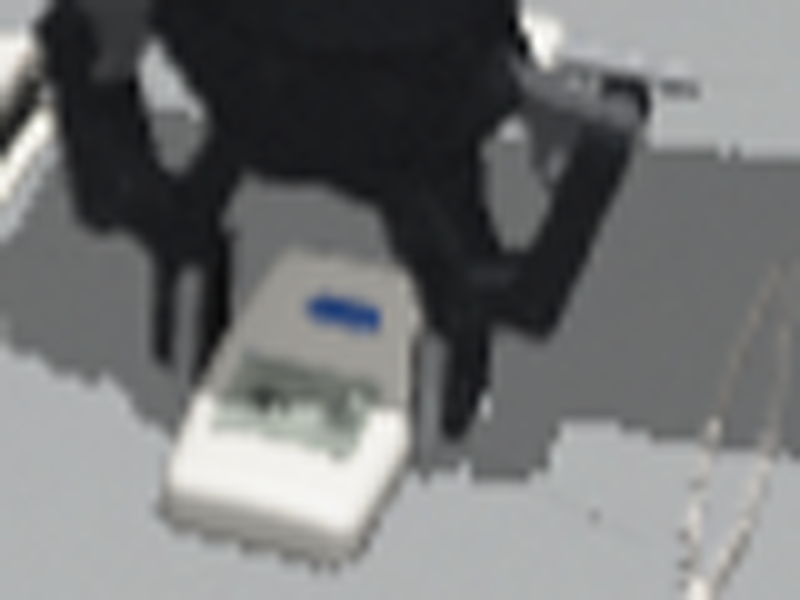

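>>> {"fn": "play_rows", "kwargs": {"jaw": [0.75,0.75,0.75,0.65,0.58,0.5,0.45,0.45,0.45], "slide": [[0,0,0],[0,-1,1.5],[0,0,1.5],[0,0,0],[0,0,0],[0,0,0],[0,0,0],[0,0,0],[0,0,0]], "rotation": [[0,0,0],[0,0,0],[0,0,0],[0,0,0],[0,0,0],[0,0,0],[0,0,0],[0,0,0],[0,0,0]]}}

```text
clock: 14.25
tcp_pos: [0.4044, 0.1263, 0.0129]
orientation: [0.656, 0.755, -0.0, -0.0]
contact_force: [-2.3, -0.3, 4.4]
finger_gap: 0.0502
```

```bash
python3 go.py 404.6 126.3 14 8
```

```text
t 14.2 tcp [404.4392 126.315   12.9281] jaw ang 8.0 gap 50.2 F [-2.2898 -0.2983  4.3793]
 rot [-0.0005  0.     -0.0001] (deg 0.0)  slide [-0.0372  0.1572 -1.0719] |d| 1
```

>>> {"fn": "play_rows", "kwargs": {"jaw": [0.45,0.45,0.45,0.45,0.45], "slide": [[0,0,-3],[0,0,-3],[0,0,-3],[0,0,-3],[0,0,0]], "rotation": [[0,0,0],[0,0,0],[0,0,0],[0,0,0],[0,0,0]]}}

```text
clock: 14.75
tcp_pos: [0.4052, 0.1264, 0.0253]
orientation: [0.656, 0.755, 0.0, 0.0]
contact_force: [-0.6, -0.1, -0.2]
finger_gap: 0.0497
```

Run:
```python
from h import *
c=cam("scene");crop(c,285,230,365,290,10,"h3.png")
```

```text
(no output)
```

View pics/h3.png

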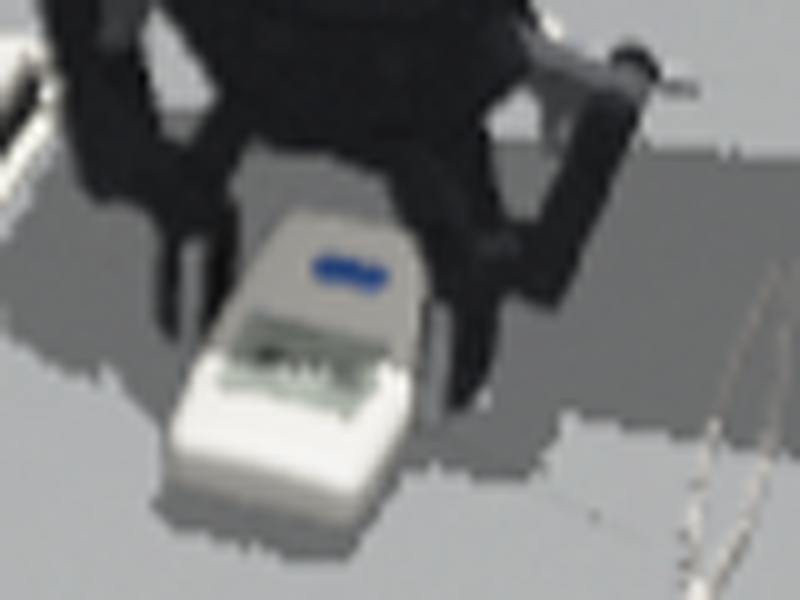

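The meter is held level and clear of the table.

>>> {"fn": "play_rows", "kwargs": {"jaw": [0.45,0.45,0.45,0.45,0.45,0.45,0.45], "slide": [[0,0,-15],[0,0,-25],[0,0,-25],[0,0,-15],[0,0,0],[0,0,0],[0,0,0]], "rotation": [[0,0,0],[0,0,0],[0,0,0],[0,0,0],[0,0,0.1265],[0,0,0.1265],[0,0,0]]}}

```text
clock: 15.5
tcp_pos: [0.4046, 0.1264, 0.1048]
orientation: [0.746, 0.666, 0.0, 0.0]
contact_force: [-0.9, 0.2, -0.3]
finger_gap: 0.05
```

```bash
python3 go.py 670.3 80.1 85 -6.5
```

```text
t 15.5 tcp [404.5744 126.3678 104.8464] jaw ang -6.5 gap 50.0 F [-0.941   0.2399 -0.3079]
 rot [ 0.0001 -0.0001  0.0003] (deg 0.0)  slide [-15.8894 269.2552  19.8464] |d| 270
```

>>> {"fn": "play_rows", "kwargs": {"jaw": [0.45,0.45,0.45,0.45,0.45,0.45,0.45,0.45,0.45,0.45,0.45,0.45,0.45,0.45,0.45], "slide": [[-1.2,15,0],[-1.2,22,0],[-1.2,22,0],[-1.2,22,0],[-1.2,22,0],[-1.2,22,0],[-1.2,22,0],[-1.2,22,0],[-1.2,22,0],[-1.2,22,0],[-1.2,22,5],[-1.2,20,5],[-1.5,14.2,10],[0,0,0],[0,0,0]], "rotation": [[0,0,0],[0,0,0],[0,0,0],[0,0,0],[0,0,0],[0,0,0],[0,0,0],[0,0,0],[0,0,0],[0,0,0],[0,0,0],[0,0,0],[0,0,0],[0,0,0],[0,0,0]]}}

```text
clock: 17.0
tcp_pos: [0.6702, 0.0798, 0.0837]
orientation: [0.746, 0.666, -0.001, -0.001]
contact_force: [0.3, 0.2, -1.7]
finger_gap: 0.05
```

```bash
python3 go.py 670.3 80.1 20 -6.5;python3 - <<'E'
from h import *
c=cam("scene");crop(c,180,170,290,250,7,"h4.png")
E
```

```text
t 17.0 tcp [670.1834  79.7759  83.7498] jaw ang -6.5 gap 50.0 F [ 0.2585  0.2179 -1.6781]
 rot [-0.0019  0.0002  0.0008] (deg 0.1)  slide [ 0.3352  0.0792 63.7498] |d| 64
```

View pics/h4.png

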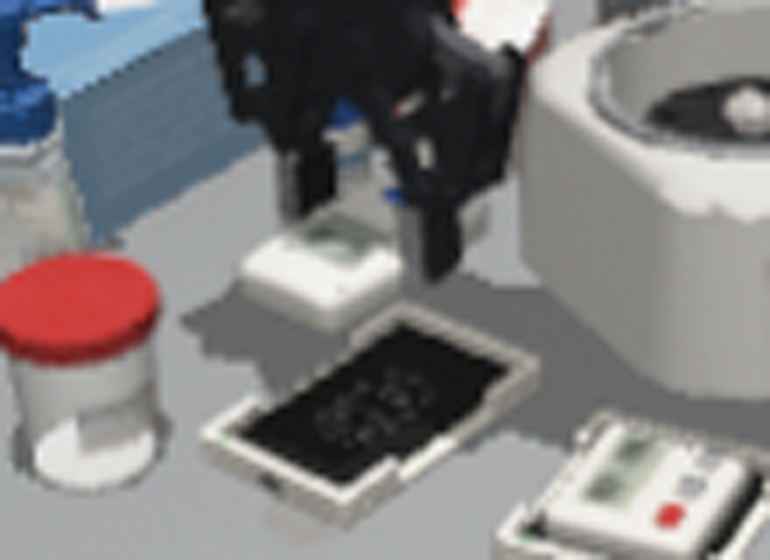

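>>> {"fn": "play_rows", "kwargs": {"jaw": [0.45,0.45,0.45,0.45,0.45,0.45,0.45], "slide": [[0,0,10],[0,0,15],[0,0,15],[0,0,10],[0,0,7],[0,0,3],[0,0,0]], "rotation": [[0,0,0],[0,0,0],[0,0,0],[0,0,0],[0,0,0],[0,0,0],[0,0,0]]}}

```text
clock: 17.75
tcp_pos: [0.67, 0.0801, 0.0242]
orientation: [0.746, 0.666, -0.0, -0.0]
contact_force: [0.0, -0.0, -0.2]
finger_gap: 0.05
```

```bash
python3 go.py 670.3 80.1 20 -6.5;python3 - <<'E'
from h import *
c=cam("scene");crop(c,190,190,270,250,10,"h5.png")
E
python3 go.py 670.3 80.1 20 -6.5
```

```text
t 17.8 tcp [669.9994  80.0918  24.1845] jaw ang -6.5 gap 50.0 F [ 0.0335 -0.0342 -0.1763]
 rot [-0.0009  0.0001  0.0001] (deg 0.1)  slide [0.0422 0.2977 4.1845] |d| 4
t 17.8 tcp [670.5073  80.1047  24.8325] jaw ang -6.5 gap 50.0 F [ 1.1001 -1.0434 -0.1018]
 rot [ 0.0002 -0.      0.0001] (deg 0.0)  slide [-0.0282 -0.2054  4.8325] |d| 5
```

View pics/h5.png

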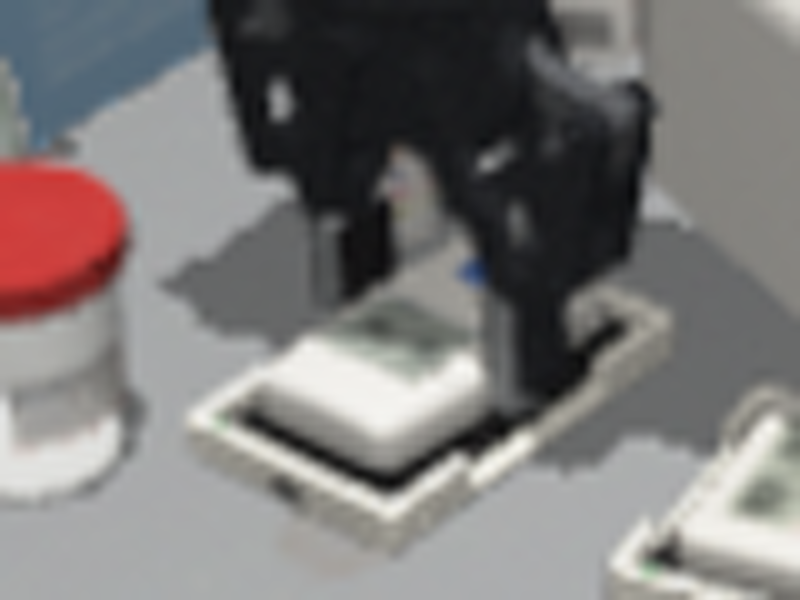

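>>> {"fn": "play_rows", "kwargs": {"jaw": [0.45,0.45,0.45,0.45,0.45,0.45], "slide": [[0,0,1.5],[0,0,1.5],[0,0,1],[0,0,0.5],[0,0,0],[0,0,0]], "rotation": [[0,0,0],[0,0,0],[0,0,0],[0,0,0],[0,0,0],[0,0,0]]}}

```text
clock: 18.4
tcp_pos: [0.6703, 0.0801, 0.0203]
orientation: [0.746, 0.666, 0.0, 0.0]
contact_force: [-0.2, 0.7, -0.1]
finger_gap: 0.0499
```

>>> {"fn": "play_rows", "kwargs": {"jaw": [0.45,0.45,0.45,0.45], "slide": [[0,0,0.7],[0,0,0],[0,0,0.7],[0,0,0]], "rotation": [[0,0,0],[0,0,0],[0,0,0],[0,0,0]]}}

```text
clock: 18.8
tcp_pos: [0.6705, 0.0801, 0.02]
orientation: [0.746, 0.666, 0.0, 0.0]
contact_force: [-2.7, 0.8, 6.1]
finger_gap: 0.0494
```

Contact at 6 N: seated. Release and rise.

>>> {"fn": "play_rows", "kwargs": {"jaw": [0.62,0.7,0.78,0.78,0.78,0.78,0.78,0.78,0.78,0.78], "slide": [[0,0,0],[0,0,0],[0,0,0],[0,0,0],[0,0,-5],[0,0,-10],[0,0,-20],[0,0,-30],[0,0,-30],[0,0,0]], "rotation": [[0,0,0],[0,0,0],[0,0,0],[0,0,0],[0,0,0],[0,0,0],[0,0,0],[0,0,0],[0,0,0],[0,0,0]]}}

```text
clock: 19.8
tcp_pos: [0.6747, 0.0803, 0.1206]
orientation: [0.746, 0.666, 0.004, 0.004]
contact_force: [1.7, -0.8, 0.8]
finger_gap: 0.0664
```

```bash
python3 go.py 360.1 264.6 120 31.5;python3 - <<'E'
from h import *
c=cam("scene");crop(c,190,190,270,250,10,"h6.png");crop(c,270,270,350,330,10,"i0.png")
E
```

```text
t 19.8 tcp [674.6696  80.2752 120.6222] jaw ang -6.5 gap 66.4 F [ 1.6538 -0.803   0.8334]
 rot [ 0.0111  0.0022 -0.6631] (deg 38.0)  slide [ 321.5249 -171.9053    0.6222] |d| 365
```

View pics/h6.png

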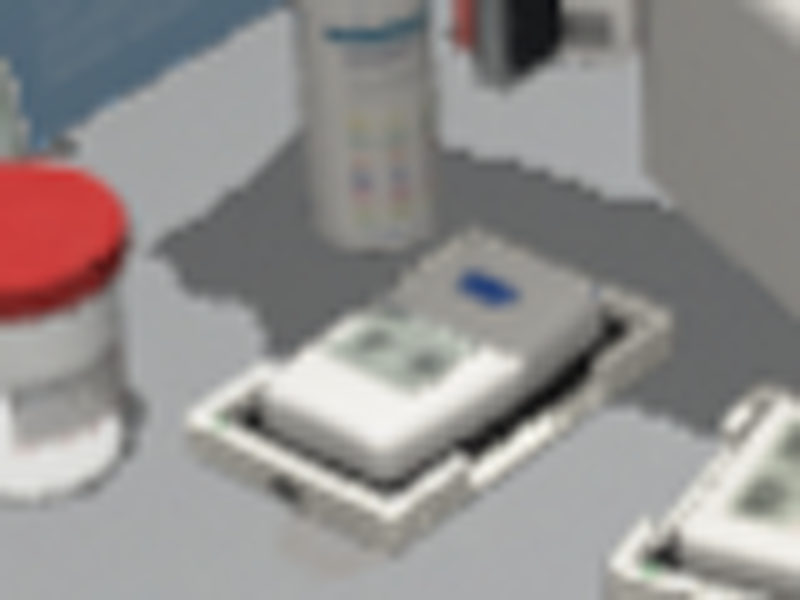

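View pics/i0.png

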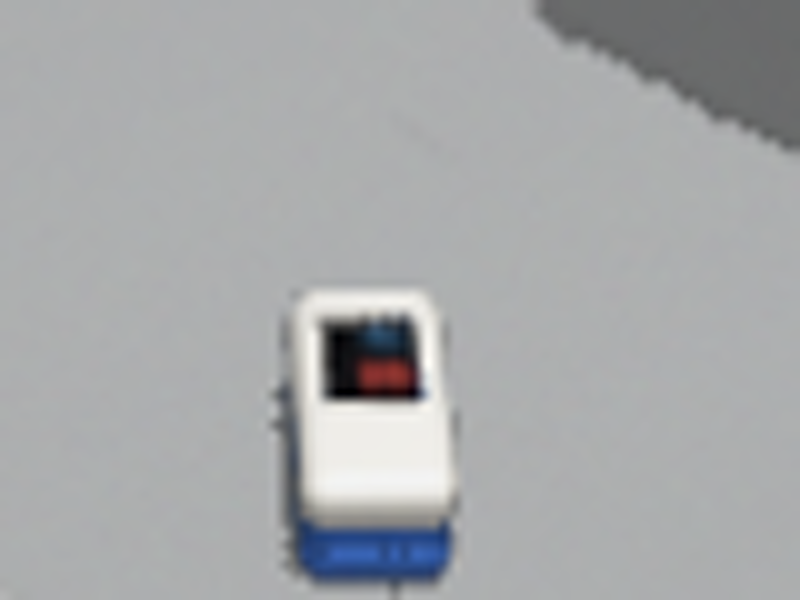

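>>> {"fn": "play_rows", "kwargs": {"jaw": [0.75,0.75,0.75,0.75,0.75,0.75,0.75,0.75,0.75,0.75,0.75,0.75,0.75,0.75,0.75,0.75,0.75,0.75,0.75,0.75], "slide": [[0,0,0],[0,0,0],[0,0,0],[0,0,0],[0,0,0],[23,-12,0],[23,-12,0],[23,-12,0],[23,-12,0],[23,-12,0],[23,-12,0],[23,-12,0],[23,-12,0],[23,-12,0],[23,-12,0],[23,-12,0],[23,-12,0],[23,-12,10],[22,-12,15],[0,0,15]], "rotation": [[0,0,-0.1326],[0,0,-0.1326],[0,0,-0.1326],[0,0,-0.1326],[0,0,-0.1326],[0,0,0],[0,0,0],[0,0,0],[0,0,0],[0,0,0],[0,0,0],[0,0,0],[0,0,0],[0,0,0],[0,0,0],[0,0,0],[0,0,0],[0,0,0],[0,0,0],[0,0,0]]}}

```text
clock: 21.85
tcp_pos: [0.3557, 0.2662, 0.0727]
orientation: [0.487, 0.873, -0.001, -0.001]
contact_force: [-0.3, -0.1, -1.1]
finger_gap: 0.0639
```

>>> {"fn": "play_rows", "kwargs": {"jaw": [0.75,0.75], "slide": [[0,0,0],[0,0,0]], "rotation": [[0,0,0],[0,0,0]]}}

```text
clock: 22.05
tcp_pos: [0.359, 0.2658, 0.0736]
orientation: [0.489, 0.872, -0.001, -0.0]
contact_force: [-0.1, -0.5, -0.2]
finger_gap: 0.0643
```

```bash
python3 go.py 360.1 264.6 16 31.5;python3 - <<'E'
from h import *
c=cam("scene");crop(c,270,270,350,330,10,"i1.png")
E
```

```text
t 22.1 tcp [358.99   265.7817  73.6034] jaw ang 31.5 gap 64.3 F [-0.1202 -0.4548 -0.1609]
 rot [-0.0013  0.     -0.0002] (deg 0.1)  slide [-1.5875  0.329  57.6034] |d| 58
```

View pics/i1.png

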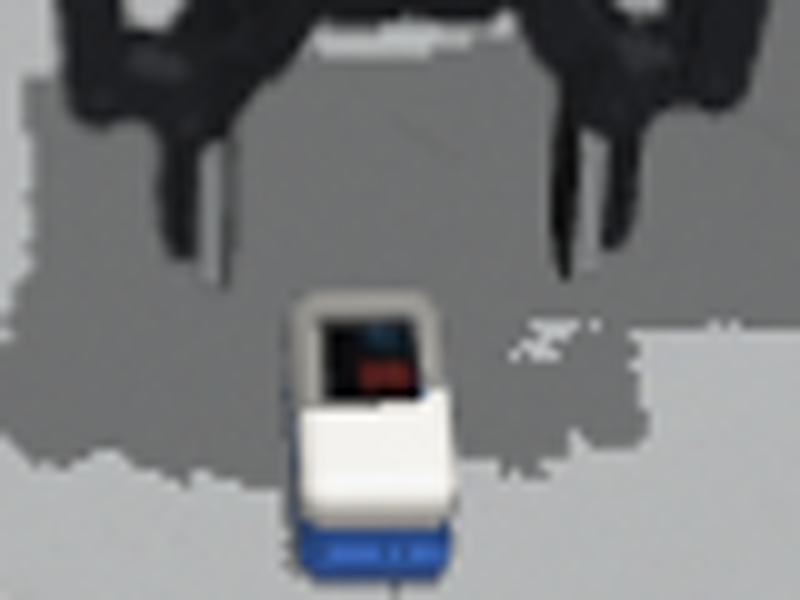

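>>> {"fn": "play_rows", "kwargs": {"jaw": [0.75,0.75,0.75,0.75,0.75,0.75,0.75], "slide": [[-1.5,0,10],[0,0,15],[0,0,15],[0,0,10],[0,0,5],[0,0,0],[0,0,0]], "rotation": [[0,0,0],[0,0,0],[0,0,0],[0,0,0],[0,0,0],[0,0,0],[0,0,0]]}}

```text
clock: 22.8
tcp_pos: [0.3606, 0.2649, 0.0192]
orientation: [0.489, 0.872, 0.0, 0.0]
contact_force: [-0.3, -0.2, 0.7]
finger_gap: 0.0641
```

```bash
python3 go.py 360.1 264.6 18 31.5
```

```text
t 22.8 tcp [360.6353 264.9283  19.1883] jaw ang 31.5 gap 64.1 F [-0.3007 -0.1564  0.7207]
 rot [ 0.0006  0.     -0.0003] (deg 0.0)  slide [-0.0002 -0.628   1.1883] |d| 1
```

>>> {"fn": "play_rows", "kwargs": {"jaw": [0.65,0.55,0.48,0.43,0.38,0.34,0.3,0.28,0.28,0.28], "slide": [[0,0,1],[0,0,0],[0,0,0],[0,0,0],[0,0,0],[0,0,0],[0,0,0],[0,0,0],[0,0,0],[0,0,0]], "rotation": [[0,0,0],[0,0,0],[0,0,0],[0,0,0],[0,0,0],[0,0,0],[0,0,0],[0,0,0],[0,0,0],[0,0,0]]}}

```text
clock: 23.8
tcp_pos: [0.3607, 0.2651, 0.0183]
orientation: [0.489, 0.872, 0.0, 0.0]
contact_force: [0.1, 1.4, 4.0]
finger_gap: 0.0304
```

```bash
python3 go.py 360.1 264.6 18 31.5;python3 - <<'E'
from h import *
c=cam("scene");crop(c,270,270,350,330,10,"i2.png")
E
```

```text
t 23.8 tcp [360.7078 265.1185  18.27  ] jaw ang 31.5 gap 30.4 F [0.0785 1.354  3.991 ]
 rot [ 0.0011 -0.     -0.0001] (deg 0.1)  slide [-0.1245 -0.7891  0.27  ] |d| 1
```

View pics/i2.png

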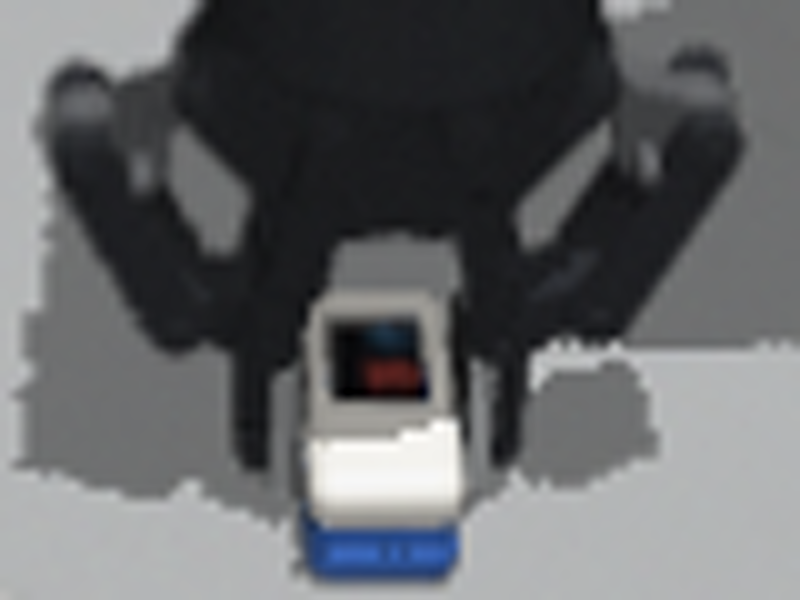

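>>> {"fn": "play_rows", "kwargs": {"jaw": [0.28,0.28,0.28,0.28,0.28,0.28,0.28,0.28,0.28,0.28,0.28], "slide": [[0,0,-3],[0,0,-5],[0,0,-10],[0,0,-20],[0,0,-20],[0,0,-15],[0,0,0],[0,0,0],[0,0,0],[0,0,0],[0,0,0]], "rotation": [[0,0,0],[0,0,0],[0,0,0],[0,0,0],[0,0,0],[0,0,0],[0,0,0.1418],[0,0,0.1418],[0,0,0.1418],[0,0,0.1418],[0,0,0]]}}

```text
clock: 24.95
tcp_pos: [0.36, 0.2647, 0.0914]
orientation: [0.713, 0.701, 0.0, 0.0]
contact_force: [-1.3, -1.3, -0.5]
finger_gap: 0.0306
```

```bash
python3 go.py 538.9 235.3 80 -1;python3 - <<'E'
from h import *
c=cam("scene");crop(c,250,240,350,315,8,"i3.png")
E
```

```text
t 24.9 tcp [359.9986 264.6747  91.3681] jaw ang -1.0 gap 30.6 F [-1.2706 -1.2721 -0.5496]
 rot [ 0. -0.  0.] (deg 0.0)  slide [-26.248  179.3868  11.3681] |d| 182
```

View pics/i3.png

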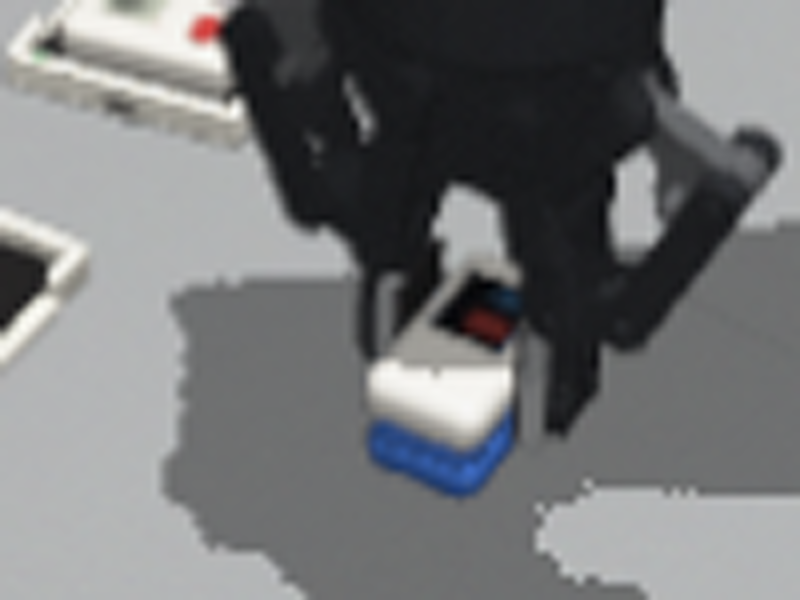

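>>> {"fn": "play_rows", "kwargs": {"jaw": [0.28,0.28,0.28,0.28,0.28,0.28,0.28,0.28,0.28,0.28,0.28,0.28], "slide": [[-2.9,20,0],[-2.9,20,0],[-2.9,20,0],[-2.9,20,0],[-2.9,20,0],[-2.9,20,0],[-2.9,20,5],[-2.9,20,10],[-3,19.4,10],[0,0,10],[0,0,5],[0,0,0]], "rotation": [[0,0,0],[0,0,0],[0,0,0],[0,0,0],[0,0,0],[0,0,0],[0,0,0],[0,0,0],[0,0,0],[0,0,0],[0,0,0],[0,0,0]]}}

```text
clock: 26.2
tcp_pos: [0.5377, 0.2348, 0.0495]
orientation: [0.713, 0.701, -0.002, -0.001]
contact_force: [-0.6, 0.6, -0.8]
finger_gap: 0.0305
```

```bash
python3 - <<'E'
from h import *
c=cam("scene");crop(c,200,230,280,290,10,"i4.png")
E
python3 go.py 538.9 235.3 25.5 -1
```

```text
t 26.2 tcp [537.9502 235.1279  50.2029] jaw ang -1.0 gap 30.5 F [-0.2699  0.1652 -1.5081]
 rot [-0.0022  0.0006  0.0003] (deg 0.1)  slide [ 0.1887  0.9466 24.7029] |d| 25
```

View pics/i4.png

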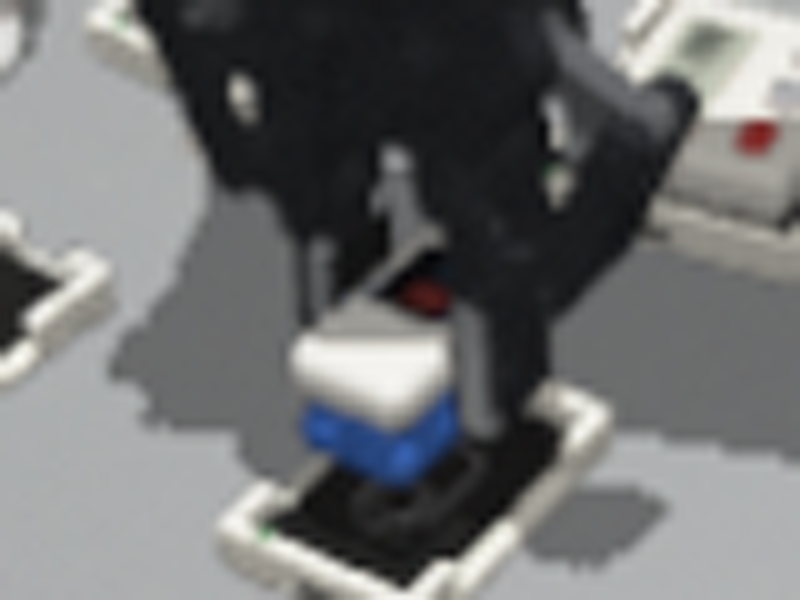

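>>> {"fn": "play_rows", "kwargs": {"jaw": [0.28,0.28,0.28,0.28,0.28,0.28], "slide": [[0,0.5,8],[0,0,8],[0,0,5],[0,0,2.5],[0,0,0],[0,0,0]], "rotation": [[0,0,0],[0,0,0],[0,0,0],[0,0,0],[0,0,0],[0,0,0]]}}

```text
clock: 26.85
tcp_pos: [0.5396, 0.2355, 0.0275]
orientation: [0.713, 0.701, 0.0, 0.0]
contact_force: [-0.2, -0.3, -0.4]
finger_gap: 0.0304
```

```bash
python3 - <<'E'
from h import *
c=cam("scene");crop(c,200,230,280,290,10,"i5.png")
E
python3 go.py 538.9 235.3 25.3 -1
```

```text
t 26.9 tcp [539.8236 235.5287  27.6251] jaw ang -1.0 gap 30.0 F [-0.1726  0.1298 -0.7088]
 rot [ 0.0004 -0.0001 -0.0001] (deg 0.0)  slide [-0.2448 -0.9195  2.3251] |d| 3
```

View pics/i5.png

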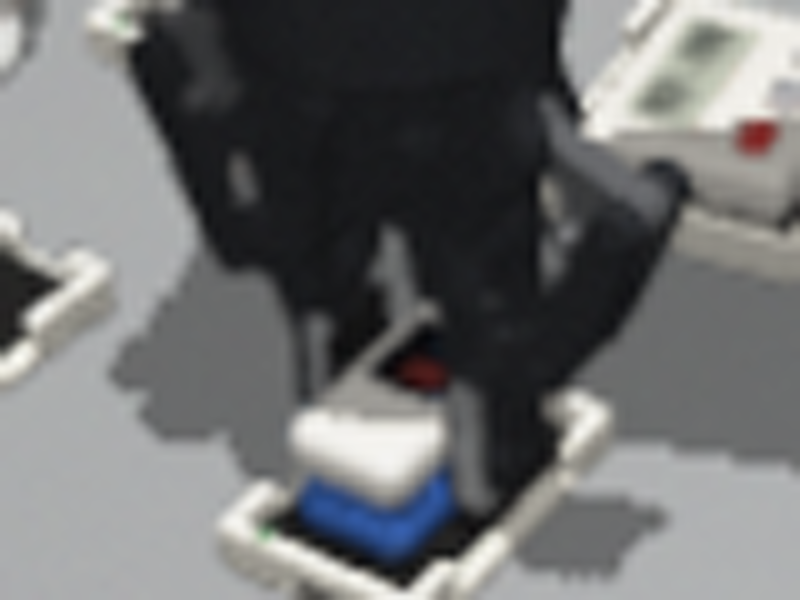

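>>> {"fn": "play_rows", "kwargs": {"jaw": [0.28,0.28,0.28,0.28,0.28], "slide": [[0,-0.8,1.2],[0,0,1],[0,0,0.5],[0,0,0.5],[0,0,0]], "rotation": [[0,0,0],[0,0,0],[0,0,0],[0,0,0],[0,0,0]]}}

```text
clock: 27.4
tcp_pos: [0.539, 0.2355, 0.0253]
orientation: [0.713, 0.701, 0.0, 0.0]
contact_force: [-2.1, -0.9, 7.4]
finger_gap: 0.031
```

Seated on the pad (7 N). Release.

>>> {"fn": "play_rows", "kwargs": {"jaw": [0.4,0.48,0.56,0.56,0.56,0.56,0.56,0.56,0.56,0.56], "slide": [[0,0,0],[0,0,0],[0,0,0],[0,0,0],[0,0,-5],[0,0,-10],[0,0,-20],[0,0,-30],[0,0,-30],[0,0,0]], "rotation": [[0,0,0],[0,0,0],[0,0,0],[0,0,0],[0,0,0],[0,0,0],[0,0,0],[0,0,0],[0,0,0],[0,0,0]]}}

```text
clock: 28.4
tcp_pos: [0.5428, 0.2368, 0.1252]
orientation: [0.713, 0.701, 0.005, 0.002]
contact_force: [0.4, 0.1, -0.5]
finger_gap: 0.048
```

```bash
python3 - <<'E'
from h import *
c=cam("scene");crop(c,200,200,300,275,8,"i6.png")
E
python3 go.py 420 100 120 -80.5;python3 go.py 420 -20 120 -80.5
```

```text
t 28.4 tcp [541.3859 236.2787 122.8943] jaw ang -1.0 gap 48.0 F [ 0.6147 -0.7216  0.2975]
 rot [ 0.004  -0.0065  1.3874] (deg 79.5)  slide [-142.2136  114.3753    2.8943] |d| 183
t 28.4 tcp [541.3859 236.2787 122.8943] jaw ang -1.0 gap 48.0 F [ 0.6147 -0.7216  0.2975]
 rot [ 0.004  -0.0065  1.3874] (deg 79.5)  slide [-162.0194  232.7295    2.8943] |d| 284
```

View pics/i6.png

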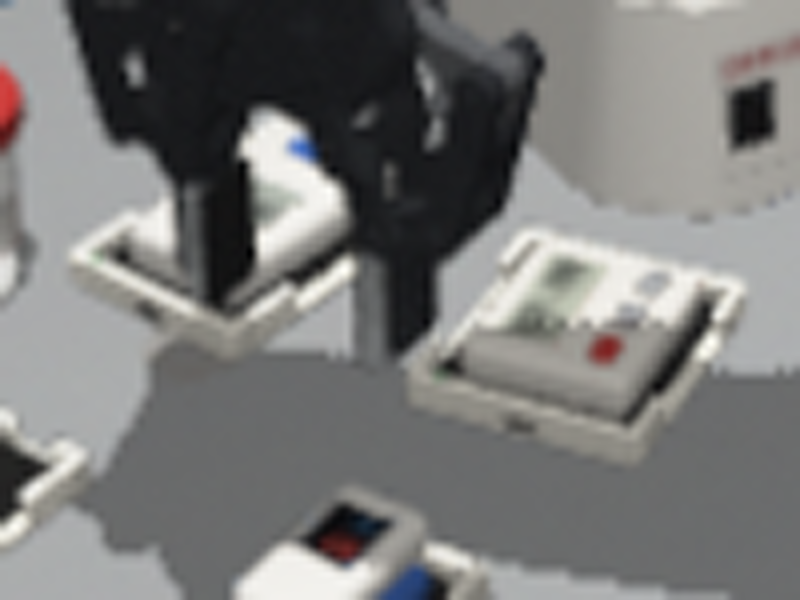

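>>> {"fn": "play_rows", "kwargs": {"jaw": [0.56,0.56,0.56,0.56,0.56,0.56,0.56,0.56,0.56,0.56,0.56,0.56,0.56], "slide": [[-10,-16,0],[-20,-12,0],[-24,-9,0],[-24,-8,0],[-24,-8,0],[-24,-8,0],[-24,-8,0],[-24,-8,0],[-24,-8,0],[-24,-6,0],[-24,-4,0],[-21,0,0],[0,0,0]], "rotation": [[0,0,0],[0,0,0],[0,0,0],[0,0,0],[0,0,0],[0,0,0],[0,0,0],[0,0,0],[0,0,0],[0,0,0],[0,0,0],[0,0,0],[0,0,0]]}}

```text
clock: 29.75
tcp_pos: [0.4385, -0.0314, 0.1187]
orientation: [0.714, 0.7, -0.0, -0.0]
contact_force: [0.9, 0.3, -0.6]
finger_gap: 0.048
```

>>> {"fn": "play_rows", "kwargs": {"jaw": [0.56,0.56,0.56,0.56,0.56,0.56,0.56,0.56,0.56,0.56,0.56], "slide": [[0,0,0],[0,0,0],[0,0,0],[0,0,0],[0,0,0],[0,0,0],[0,0,0],[0,0,0],[0,0,0],[0,0,0],[0,0,0]], "rotation": [[0,0,0.138],[0,0,0.138],[0,0,0.138],[0,0,0.138],[0,0,0.138],[0,0,0.138],[0,0,0.138],[0,0,0.138],[0,0,0.138],[0,0,0.138],[0,0,0]]}}

```text
clock: 30.85
tcp_pos: [0.4386, -0.029, 0.1187]
orientation: [0.996, 0.087, -0.001, -0.0]
contact_force: [0.7, -0.2, 0.5]
finger_gap: 0.0481
```

```bash
python3 go.py 442.1 -29.3 16 -80
python3 - <<'E'
from h import *
print(env.read_state()["joint_positions"])
c=cam("scene");crop(c,290,190,370,250,10,"j1.png")
E
```

```text
t 30.9 tcp [438.5805 -28.9596 118.7186] jaw ang -80.0 gap 48.1 F [ 0.6965 -0.1787  0.5405]
 rot [-0.0009  0.0011 -0.0004] (deg 0.1)  slide [  3.4069   0.9464 102.7186] |d| 103
[-0.2135  0.0583 -0.5761  0.9377  0.0004  2.754 ]
```

View pics/j1.png

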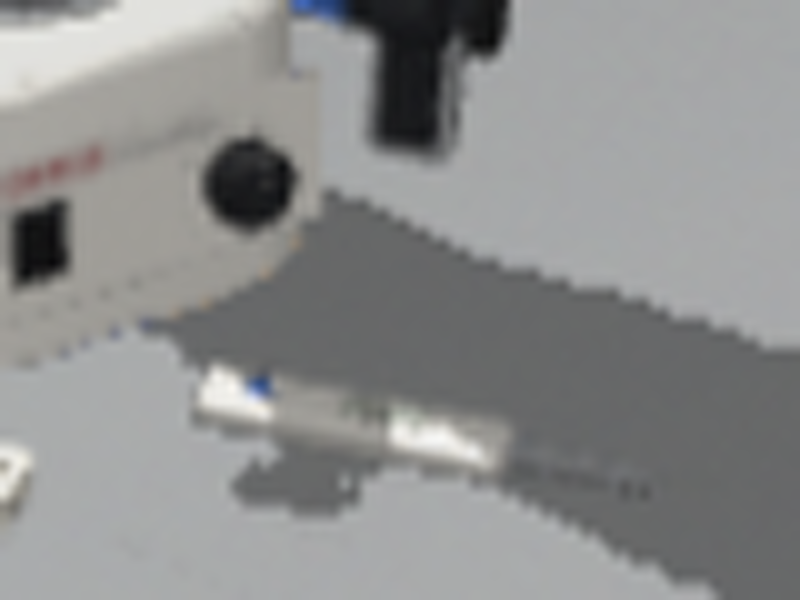

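>>> {"fn": "play_rows", "kwargs": {"jaw": [0.56,0.56,0.56,0.56,0.56,0.56,0.56,0.56], "slide": [[2.4,0.9,10],[0,0,20],[0,0,20],[0,0,20],[0,0,15],[0,0,7],[0,0,0],[0,0,0]], "rotation": [[0,0,0],[0,0,0],[0,0,0],[0,0,0],[0,0,0],[0,0,0],[0,0,0],[0,0,0]]}}

```text
clock: 31.7
tcp_pos: [0.4419, -0.0303, 0.0273]
orientation: [0.996, 0.087, 0.0, 0.0]
contact_force: [-0.2, -0.2, 0.3]
finger_gap: 0.0477
```

```bash
python3 go.py 442.1 -29.3 16 -80
python3 - <<'E'
from h import *
c=cam("scene");crop(c,290,190,370,250,10,"j2.png")
c=cam("top");crop(c,260,230,340,290,10,"j3.png")
E
```

```text
t 31.7 tcp [441.9184 -30.3262  27.3401] jaw ang -80.0 gap 47.7 F [-0.2201 -0.2127  0.267 ]
 rot [ 0.     -0.0002 -0.0008] (deg 0.0)  slide [ 0.357  -0.9791 11.3401] |d| 11
```

View pics/j2.png

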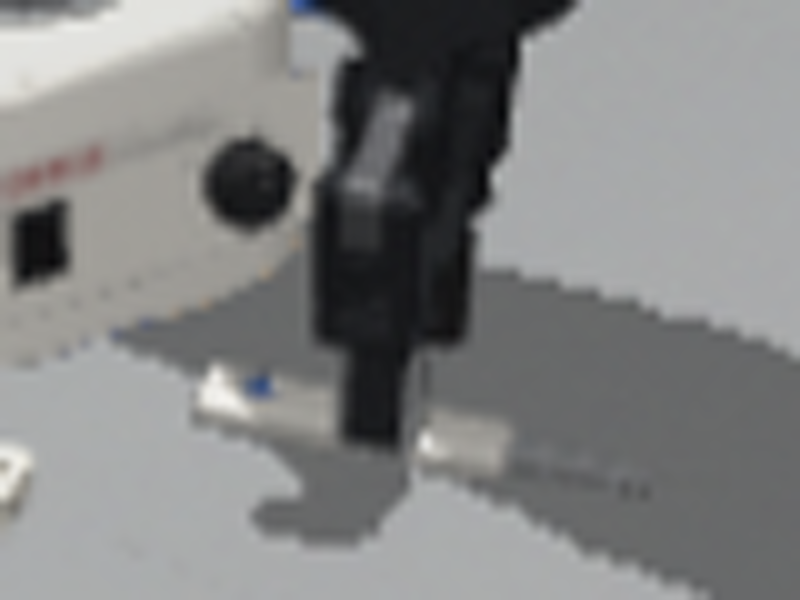

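View pics/j3.png

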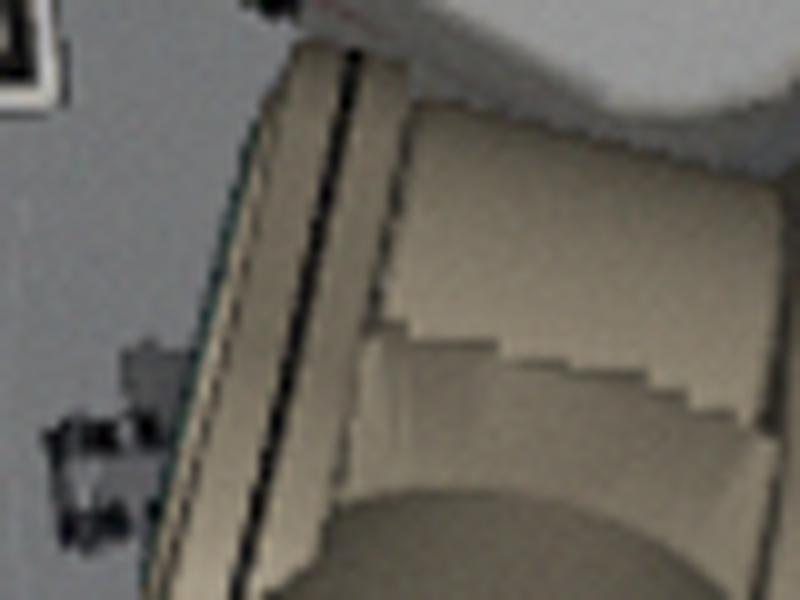

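>>> {"fn": "play_rows", "kwargs": {"jaw": [0.56,0.56,0.56,0.56,0.45,0.38,0.32,0.26,0.21,0.18,0.16,0.16,0.16], "slide": [[0,-0.9,4],[0,0,4],[0,0,3.3],[0,0,0],[0,0,0],[0,0,0],[0,0,0],[0,0,0],[0,0,0],[0,0,0],[0,0,0],[0,0,0],[0,0,0]], "rotation": [[0,0,0],[0,0,0],[0,0,0],[0,0,0],[0,0,0],[0,0,0],[0,0,0],[0,0,0],[0,0,0],[0,0,0],[0,0,0],[0,0,0],[0,0,0]]}}

```text
clock: 33.1
tcp_pos: [0.4417, -0.0295, 0.0162]
orientation: [0.996, 0.086, 0.0, 0.0]
contact_force: [-0.8, 0.1, 4.3]
finger_gap: 0.0181
```

```bash
python3 go.py 442.1 -29.3 16 -80
python3 - <<'E'
from h import *
c=cam("scene");crop(c,290,190,370,250,10,"j4.png")
E
```

```text
t 33.1 tcp [441.7015 -29.4833  16.1549] jaw ang -80.1 gap 18.1 F [-0.8003  0.094   4.3386]
 rot [ 0.0002 -0.0004 -0.0013] (deg 0.1)  slide [ 0.4243 -0.1113  0.1549] |d| 0
```

View pics/j4.png

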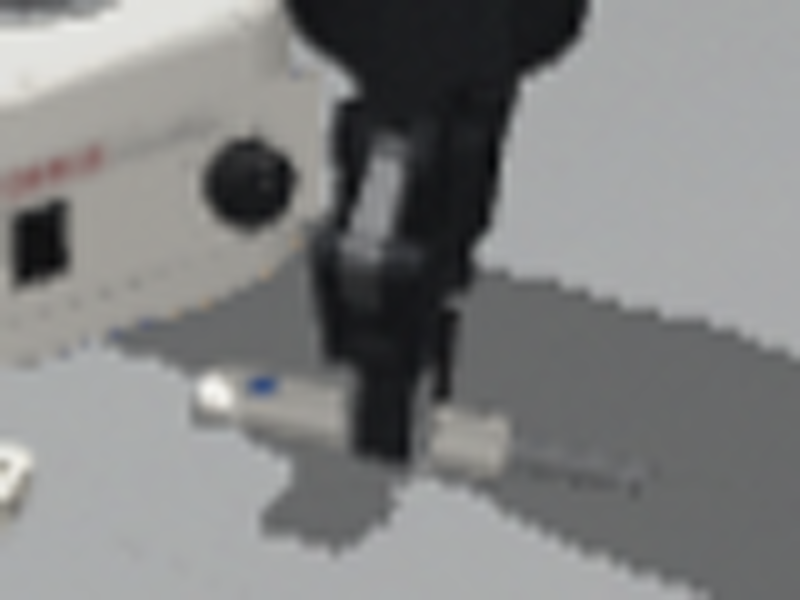

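>>> {"fn": "play_rows", "kwargs": {"jaw": [0.16,0.16,0.16,0.16,0.16,0.16,0.16,0.16,0.16,0.16,0.16,0.16,0.16,0.16,0.16,0.16,0.16,0.16,0.16], "slide": [[0,0,-3],[0,0,-5],[0,0,-10],[0,0,-20],[0,0,-20],[0,0,-20],[0,0,-20],[0,0,-20],[0,0,-5],[0,0,0],[0,0,0],[0,0,0],[0,0,0],[0,0,0],[0,0,0],[0,0,0],[0,0,0],[0,0,0],[0,0,0]], "rotation": [[0,0,0],[0,0,0],[0,0,0],[0,0,0],[0,0,0],[0,0,0],[0,0,0],[0,0,0],[0,0,0],[0,0,-0.146],[0,0,-0.146],[0,0,-0.146],[0,0,-0.146],[0,0,-0.146],[0,0,-0.146],[0,0,-0.146],[0,0,-0.146],[0,0,-0.146],[0,0,0]]}}

```text
clock: 35.05
tcp_pos: [0.441, -0.0293, 0.1385]
orientation: [0.736, 0.677, -0.0, -0.0]
contact_force: [-0.4, 0.6, -0.0]
finger_gap: 0.0182
```

```bash
python3 go.py 480 254.2 100 -4.8
python3 - <<'E'
from h import *
c=cam("scene");crop(c,250,150,370,240,6.6,"j5.png")
E
```

```text
t 35.0 tcp [440.9838 -29.3204 138.4523] jaw ang -4.8 gap 18.2 F [-0.4312  0.5617 -0.0074]
 rot [-0.0009 -0.0001 -0.0001] (deg 0.1)  slide [285.7908  15.155   38.4523] |d| 289
```

View pics/j5.png

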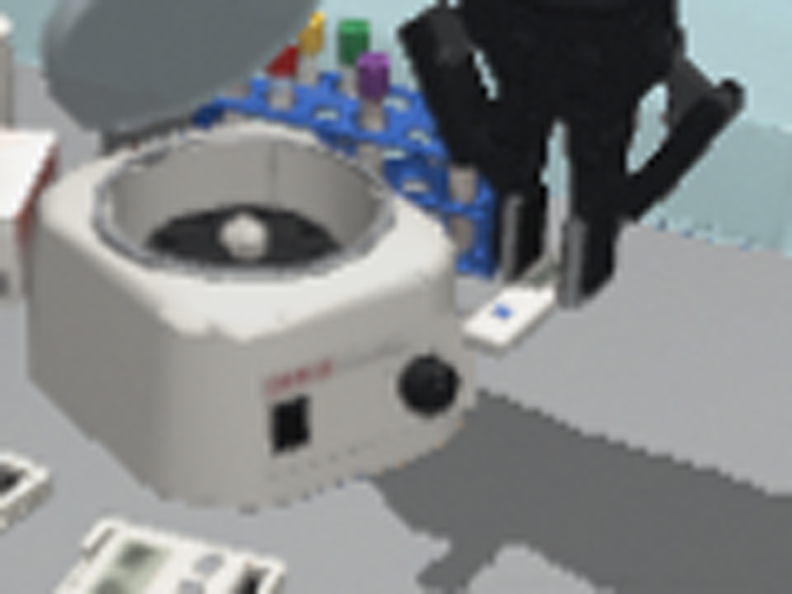

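>>> {"fn": "play_rows", "kwargs": {"jaw": [0.16,0.16,0.16,0.16,0.16,0.16,0.16,0.16,0.16,0.16,0.16,0.16,0.16], "slide": [[12,0.6,0],[24,1.3,0],[24,1.3,0],[24,1.3,0],[24,1.3,0],[24,1.3,0],[24,1.3,0],[24,1.3,0],[24,1.3,0],[24,1.3,0],[24,1.3,0],[24,1.3,0],[10,1,0]], "rotation": [[0,0,0],[0,0,0],[0,0,0],[0,0,0],[0,0,0],[0,0,0],[0,0,0],[0,0,0],[0,0,0],[0,0,0],[0,0,0],[0,0,0],[0,0,0]]}}

```text
clock: 36.4
tcp_pos: [0.4811, 0.2567, 0.1389]
orientation: [0.736, 0.677, 0.0, -0.0]
contact_force: [-0.3, -0.9, -0.8]
finger_gap: 0.0181
```

>>> {"fn": "play_rows", "kwargs": {"jaw": [0.16,0.16,0.16,0.16,0.16,0.16,0.16,0.16,0.16,0.16,0.16,0.16], "slide": [[1.7,10,0],[1.7,20,0],[1.7,20,5],[1.7,20,5],[1.7,20,5],[1.7,20,10],[1.7,20,10],[1.7,20,10],[1.7,20,10],[0.3,15.6,10],[0,0,5],[0,0,0]], "rotation": [[0,0,0],[0,0,0],[0,0,0],[0,0,0],[0,0,0],[0,0,0],[0,0,0],[0,0,0],[0,0,0],[0,0,0],[0,0,0],[0,0,0]]}}

```text
clock: 37.6
tcp_pos: [0.6665, 0.253, 0.0674]
orientation: [0.737, 0.676, -0.001, -0.001]
contact_force: [-0.9, 0.0, 0.8]
finger_gap: 0.0179
```

```bash
python3 - <<'E'
from h import *
c=cam("scene");crop(c,150,210,250,285,8,"j6.png")
E
python3 go.py 666.3 254.2 23.2 -4.8
```

```text
t 37.6 tcp [666.452  253.4042  68.1802] jaw ang -4.9 gap 18.4 F [ 0.5291 -0.0517 -0.278 ]
 rot [-0.0023  0.0009 -0.0009] (deg 0.1)  slide [ 0.7803 -0.2181 44.9802] |d| 45
```

View pics/j6.png

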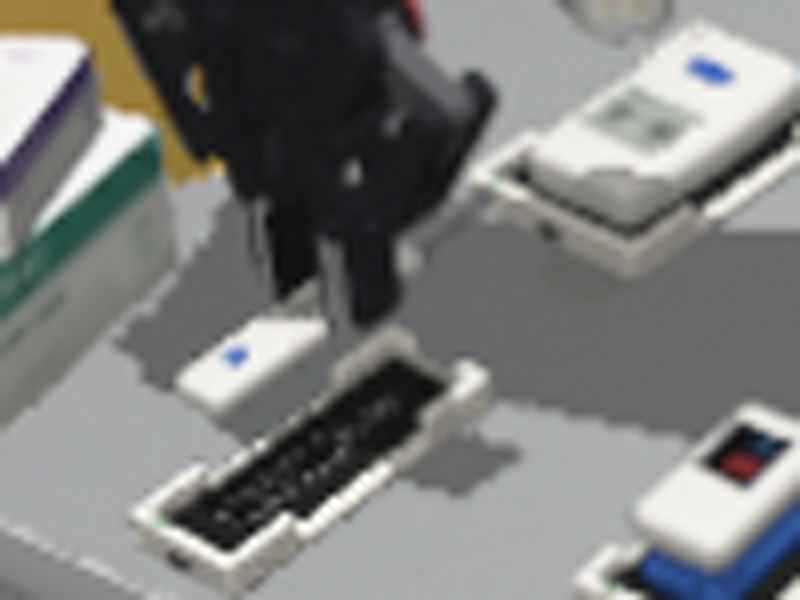

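>>> {"fn": "play_rows", "kwargs": {"jaw": [0.16,0.16,0.16,0.16,0.16,0.16,0.16], "slide": [[0.4,-0.2,8],[0,0,12],[0,0,10],[0,0,6],[0,0,4],[0,0,0],[0,0,0]], "rotation": [[0,0,0],[0,0,0],[0,0,0],[0,0,0],[0,0,0],[0,0,0],[0,0,0]]}}

```text
clock: 38.35
tcp_pos: [0.6675, 0.2548, 0.029]
orientation: [0.736, 0.677, 0.0, 0.0]
contact_force: [-0.4, -0.4, 0.1]
finger_gap: 0.0181
```

```bash
python3 - <<'E'
from h import *
c=cam("scene");crop(c,155,225,235,285,10,"j7.png")
E
python3 go.py 666.3 254.2 23.2 -4.8
```

```text
t 38.4 tcp [667.7023 254.8258  29.3368] jaw ang -4.8 gap 18.2 F [-0.4218 -0.259   1.0987]
 rot [ 0.0007 -0.0003  0.0002] (deg 0.0)  slide [-0.741  -1.345   6.1368] |d| 6
```

View pics/j7.png

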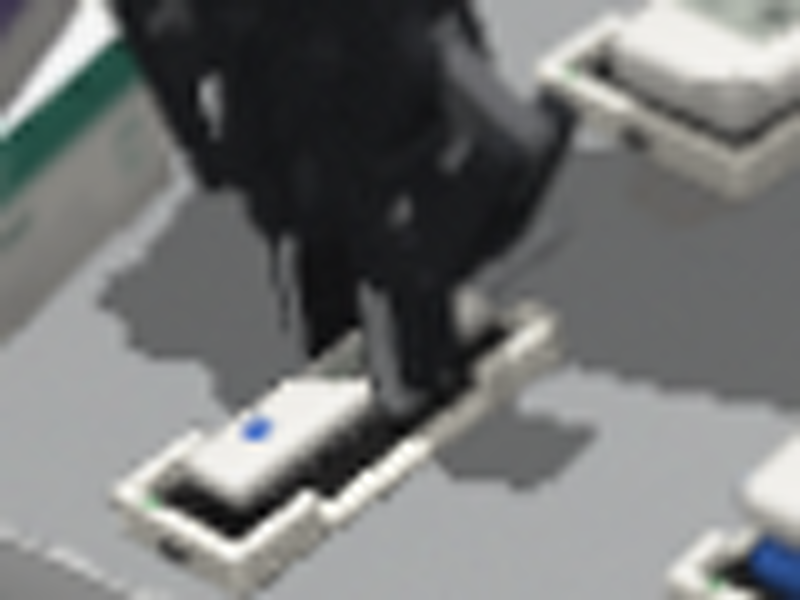

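>>> {"fn": "play_rows", "kwargs": {"jaw": [0.16,0.16,0.16,0.16,0.16,0.16], "slide": [[-0.7,-1,2],[0,0,1.5],[0,0,1.5],[0,0,0.7],[0,0,0],[0,0,0]], "rotation": [[0,0,0],[0,0,0],[0,0,0],[0,0,0],[0,0,0],[0,0,0]]}}

```text
clock: 39.0
tcp_pos: [0.6663, 0.2541, 0.0232]
orientation: [0.736, 0.677, 0.0, 0.0]
contact_force: [0.8, 0.2, 0.5]
finger_gap: 0.0179
```

```bash
python3 - <<'E'
from h import *
c=cam("scene");crop(c,155,225,235,285,10,"j8.png")
E
python3 go.py 666.3 254.2 23.2 -4.8
```

```text
t 39.0 tcp [666.2841 254.0873  23.24  ] jaw ang -4.8 gap 17.9 F [-0.6108 -0.6756  0.1435]
 rot [ 0.0001 -0.      0.0002] (deg 0.0)  slide [0.1136 0.0064 0.04  ] |d| 0
```

View pics/j8.png

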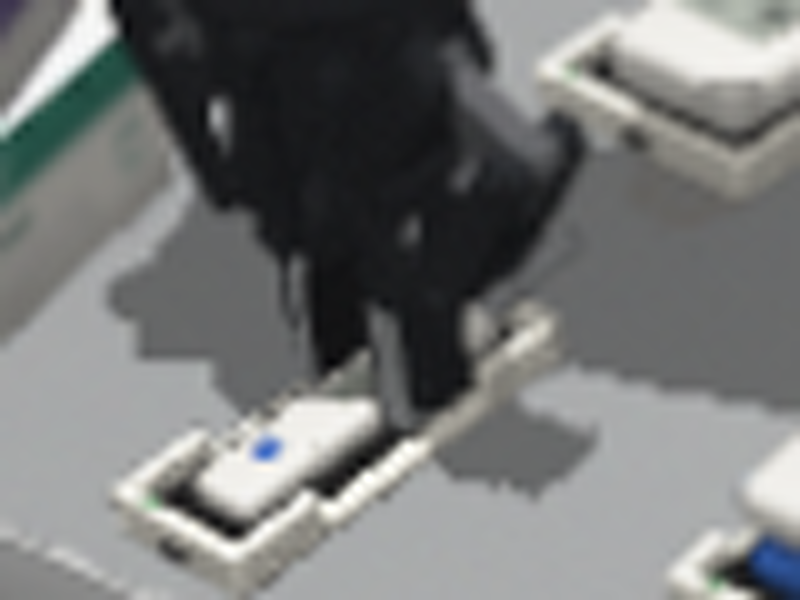

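>>> {"fn": "play_rows", "kwargs": {"jaw": [0.16,0.16,0.16,0.16], "slide": [[0,0,0.6],[0,0,0.5],[0,0,0.3],[0,0,0]], "rotation": [[0,0,0],[0,0,0],[0,0,0],[0,0,0]]}}

```text
clock: 39.45
tcp_pos: [0.6663, 0.2541, 0.0232]
orientation: [0.736, 0.677, 0.0, 0.0]
contact_force: [-2.7, -1.2, 7.0]
finger_gap: 0.0184
```

>>> {"fn": "play_rows", "kwargs": {"jaw": [0.25,0.32,0.4,0.4,0.4,0.4,0.4,0.4,0.4,0.4,0.4], "slide": [[0,0,0],[0,0,0],[0,0,0],[0,0,0],[0,0,-5],[0,0,-10],[0,0,-20],[0,0,-30],[0,0,-30],[0,0,-20],[0,0,0]], "rotation": [[0,0,0],[0,0,0],[0,0,0],[0,0,0],[0,0,0],[0,0,0],[0,0,0],[0,0,0],[0,0,0],[0,0,0],[0,0,0]]}}

```text
clock: 40.55
tcp_pos: [0.6695, 0.255, 0.1426]
orientation: [0.736, 0.677, 0.004, 0.002]
contact_force: [1.0, 0.5, 1.1]
finger_gap: 0.0343
```

>>> {"fn": "play_rows", "kwargs": {"jaw": [0.4,0.4,0.4,0.4,0.4,0.4,0.4,0.4,0.4,0.4,0.4,0.4,0.4,0.4], "slide": [[0,-10,-10],[0,-20,-10],[0,-25,-10],[0,-25,-10],[0,-25,0],[0,-25,0],[0,-25,0],[-25,-15,0],[-30,-10,0],[-30,-10,0],[-30,0,0],[-30,0,0],[-20,0,0],[0,0,0]], "rotation": [[0,0,0],[0,0,0],[0,0,0],[0,0,0],[0,0,0],[0,0,0],[0,0,0],[0,0,0],[0,0,0],[0,0,0],[0,0,0],[0,0,0],[0,0,0],[0,0,0]]}}

```text
clock: 41.95
tcp_pos: [0.4609, 0.1038, 0.1758]
orientation: [0.737, 0.676, -0.001, -0.001]
contact_force: [0.3, -0.0, -0.6]
finger_gap: 0.0342
```

```bash
python3 - <<'E'
from h import *
c=cam("scene");crop(c,150,190,310,310,5,"k1.png")
c=cam("top");save(c["color"],"k2.png")
E
python3 go.py 666.3 254.2 23.2 -4.8
```

```text
t 42.0 tcp [461.9447 105.591  176.1298] jaw ang -4.8 gap 34.7 F [ 0.0921 -0.2722 -0.1739]
 rot [-0.0019 -0.0003 -0.0006] (deg 0.1)  slide [165.1878 191.2033 152.9298] |d| 295
```

View pics/k1.png

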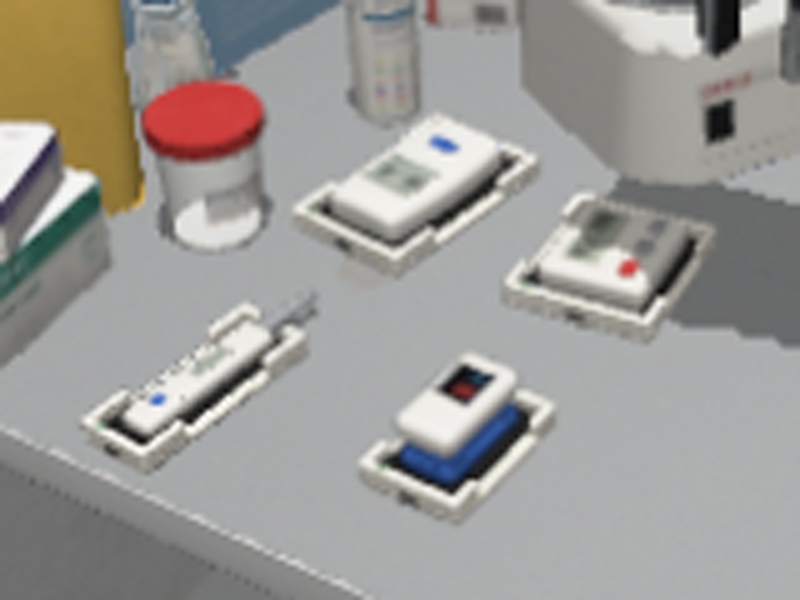

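View pics/k2.png

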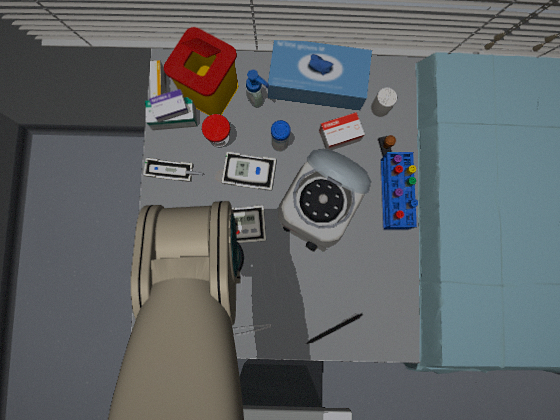

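>>> {"fn": "play_rows", "kwargs": {"jaw": [0.4,0.4,0.4,0.4,0.4,0.4,0.4,0.4,0.4,0.4,0.4,0.4], "slide": [[-20,-5,0],[-30,-5,0],[-30,-5,0],[-30,0,0],[-30,0,0],[-30,0,0],[-30,0,0],[-30,0,0],[-30,0,0],[-30,0,0],[0,0,0],[0,0,0]], "rotation": [[0,0,0],[0,0,0],[0,0,0],[0,0,0],[0,0,0],[0,0,0],[0,0,0],[0,0,0],[0,0,0],[0,0,0],[0,0,0],[0,0,0]]}}

```text
clock: 43.25
tcp_pos: [0.424, -0.1815, 0.1764]
orientation: [0.736, 0.677, 0.0, -0.001]
contact_force: [0.5, -0.1, 0.0]
finger_gap: 0.0345
```

Run:
```python
from h import *
c=cam("top");crop(c,130,140,290,260,5,"k3.png")
for n,x,y in(("ti",.548,.084),("me",.6703,.080),("ox",.539,.235),("th",.667,.264)):
    u,v=proj(c,[[x,y,.03]])[0];print(n,pix(c,u,v)[2])
```

```text
ti 0.022460516667594965
me 0.024866384850721457
ox 0.03774270868165741
th 0.016199881421832374
```

View pics/k3.png

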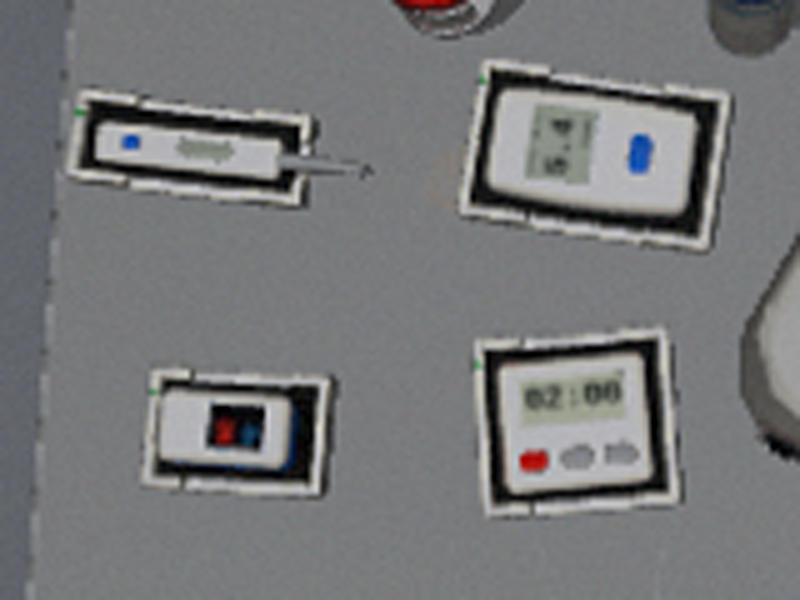

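Run:
```python
from h import *
c=cam("top");crop(c,155,208,203,244,16,"k4.png")
D={"me":(670.3,80.1),"ox":(538.9,235.3),"ti":(548.4,84.1),"th":(667.1,264.2)}
S={"me":([(495,86),(698,106),(690,218),(487,190)],.026),"ox":([(162,388),(292,393),(290,470),(158,465)],.036),
"ti":([(497,363),(646,351),(656,484),(508,494)],.022),"th":([(97,122),(283,137),(280,181),(95,159)],.017)}
for n,(p,z) in S.items():
    w=np.array([pix(c,130+(u+.5)/5-.5,140+(v+.5)/5-.5,z) for u,v in p]);print(n,w.mean(0)[:2]*1000-D[n])
```

```text
me [-1.2693  1.2546]
ox [-1.3447  0.2967]
ti [-1.8053 -0.2817]
th [-1.4522 -0.0532]
```

View pics/k4.png

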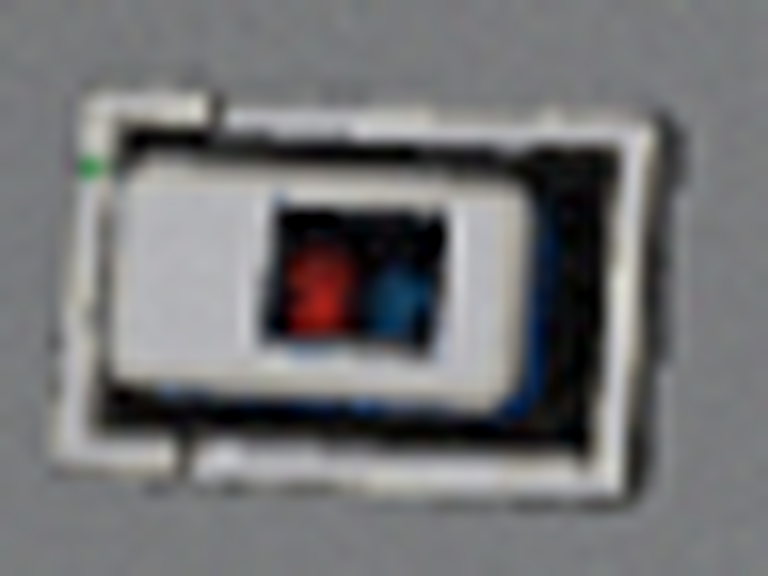

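The measured centres are all within about 2 mm of the pockets; the oximeter only looked off-centre because of parallax. Handing in.

Run:
```python
from h import *
print(env.sign_off())
```

```text
the job is handed in; nothing more can be done
None
```

All four instruments are back in their cradles and released, and I handed the job in at about 43 s on the robot's clock. Sign-off reported no verdict.

- **Position:** in the last top picture every instrument's centre is within about 2 mm of its pocket's centre (limit 12 mm). These are my own corner readings.
- **Height:** measured tops were meter 25 mm, oximeter 38 mm, timer 22 mm and thermometer 16 mm above the worktop. That matches each one resting on its 7 mm pad, to within 2 mm.
- **Thermometer:** its probe shows through the slot in the end wall.
- **Cup and vial:** both stand where they did before, judged by eye from the pictures. I did not measure their positions again.
- **Forces:** the highest reading was about 7 N, when the oximeter and thermometer were set down. The meter gave about 6 N.

No checks failed. The oximeter looked off-centre in one view, but its measured position was good, so I put that down to parallax.

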